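Complete the steriliser test carrier and hold its rack home

ROBOT

A 6-joint arm with a two-finger parallel gripper is mounted at the origin on a cart in front of the work surface, level with it; the furniture and walls round the work are solid. World frame = base frame: x ahead of the robot, y to its left, z up, the work surface at z = 0. Lengths are in m, angles in rad, forces in N, time in s.
With the tool pointing down it reaches from about 0.25 to 0.725 m from the base axis. Payload 4 kg.
Tool frame: the origin (TCP) lies midway between the tips of the shut fingers; the grasp point (between the pads) lies 19 mm behind it; z points along the fingers, y is the line along which they close (so a half turn about z gives the same grasp; the last joint's range is limited). The gripper opens to 85 mm and grips with 20 to 120 N. Pads are 22 mm wide; open, the fingers measure 114 mm over their backs; the gripper's body (76 mm by 85 mm) begins 54 mm behind the grasp point. The pads swing forward as they close: fully open they stand 13 mm farther back than shut.
Start: joints at [-1.207, 0.241, 0.005, 1.335, 0, 1.571], TCP at [0.178, -0.467, 0.204] pointing down, gripper open.
Joint ranges: [-2.72, 2.72], [-1.05, 1.87], [-1.09, 1.28], [-1.99, 2.15], [-1.42, 1.44], [-3.14, 3.14]. Speed limits (rad/s): [2.79, 2.79, 3.14, 3.14, 3.14, 3.14].

INTERFACE

Orientations are given as a unit quaternion [x, y, z, w].
In Python, from workcell import bot gives the robot as it stands. The module is installed in compiled form; this text tells all that it offers.
- The arm moves only by the tool jog_arm, never from a script. Its argument "deltas" is a list of rows, each an object with "fingers": the opening, from 0 (shut) to 1 (fully open); "delta_pos": the shift along the tool's x, y, z normalised to -1 to 1, where 1 is 300 mm, a list of three; "yaw": the turn about the tool's z normalised to -1 to 1, where 1 is pi/4 rad. A call has 1 to 12 rows; each row is the pose to reach, as a shift and turn from the pose commanded when the call began, along the tool's axes at that moment; what a row does not reach only later rows make up. A row lasts 1/10 s, in which the tool goes at most 50 mm and 8.59 degrees, less where a joint would pass 70% of its speed; a pose out of reach is approached as far as the arm can. A call with a number of a shift or a turn outside -1 to 1 is refused whole. A call with a gripper value outside its range is refused whole. The fingers move at their own pace and stop on an object; the grip force is fixed at half the most. Time passes only in rows, so rows that repeat a pose let the fingers close. It gives the time, the measured TCP pose, the force, the opening and the grip force at its end, in the units of the state.
- bot.get_obs(): the state, without advancing time (a new reading comes with each control period).
- bot.camera(name): name is "scene" or "top"; returns a dict with "image" (400x640x3 uint8, red, green, blue), "range_z" (400x640 float32, m along the optical axis (not along the pixel's ray), 0 where there is no reading), "fx", "fy", "cx", "cy" (pixels), "rvec" (rotation vector, rad) and "tvec" (3), from world to camera coordinates, as OpenCV has them. Camera axes: x right, y down, z forward; pixel columns grow to the right and rows downward; lengths in m; the calibration is good to about 2 mm. A picture is of the moment at which its call begins.
- bot.job_done(): hands the job in; it is judged then, once.
The state is a dict: "clock": time; "joint_pos": joint angles; "joint_vel": joint speeds; "tau": joint torques, N m; "eef_pos": TCP position; "tool_rot": TCP orientation; "ft_force": force on the tool from outside, world axes, zero at the start; "ft_torque": the same for the moment, N m; "grip_width": finger opening in m; "grasp_force": force on a finger pad.
Only numpy, scipy, OpenCV 4.12 (cv2) and the standard library are available. Lean on these libraries where they do the work, as an engineer would, in place of code of your own. Each camera call takes 0.05 s, during which the arm holds its last target. There are 200 camera calls.

TASK

Make up the steriliser's test carrier: put the two fresh purple spare vials into the two empty pockets of the blue rack, each let go and fully down, leaving the vials already in it and the used yellow one where they are and the things around undisturbed. Then slide the rack along its tray, under the keeper lip, against the red silicone strip and press it there steadily with about 10 N (never more than 20 N). Finish while still holding it pressed, hand on the rack, so that a colleague can tighten the two thumbscrews.

Things in the scene. Friction and masses are not known exactly. Their poses are not given: they have to be found in the camera images.
- carrier: Stainless perforated tray, 250 x 215 mm, fixed. Origin: centre of its underside, on the worktop; +x points along the slide to the end stop, away from the robot (yaw within 0.3 rad of world x), z up. Floor 3 mm thick. Two guide rails along x, inner faces at y = +-92 mm, tops 23 mm above the worktop; black thumbscrews outside them near the stop, reaching y = +-120 mm.
- keeper_edge (a point): Middle of the front edge of the steel keeper lip over the rack's final place (carrier x = +54 mm), at its underside, 62 mm above the worktop; the lip is 200 mm wide, 65 mm high on top and runs back to the upright end plate at x = +120 mm. Seated vials (tops 56 mm above the worktop) pass under it; pockets below it cannot be reached.
- buffer: Red silicone strip, 166 mm long (y), 14 mm high, before the end stop. Its origin is the carrier's origin while free and shifts along carrier +x as far as it is squeezed; free front face at carrier x = +85 mm, mid height 17 mm above the worktop. A spring of 1.2 N per mm: 10 N squeezes it 8.3 mm; it bottoms out at 14 mm.
- rack: Blue acetal vial rack, loose, 46 (x) x 180 (y) x 26 mm high, 0.2 to 0.31 kg empty; stands on the tray between the rails (2 mm play each side) and slides easily (friction 0.15) along carrier x. Origin: centre of its underside, axes as the carrier's. It meets the free strip at carrier x = +62 mm, starting 72 to 102 mm short. Five round pockets along y; three hold a purple vial at the start.
- rack_handle (a point): Middle of the rack's bow handle: a flat bar along y, 9 mm thick (x), 76 mm long, 16 mm high, at rack x = -70 mm, centred 24 mm above the rack's underside. Between bar and block is an opening 42 mm (x) by 58 mm (y), free for a finger down to the tray.
- used_vial: Used indicator vial, yellow with a green cap, standing on the worktop; leave it there. 17 mm wide, 47 mm tall, 30 g; the cap is its top 11 mm. Origin: centre of its underside, z up.
- pocket_1 (a point): Centre of the floor of pocket 1 of the rack (rack y = -68 mm), 6 mm above the rack's underside; 20 mm wide, 20 mm deep, 34 mm from the next. An upright seated vial has its origin here and stands 27 mm out of the rack.
- pocket_2 (a point): Centre of the floor of pocket 2 of the rack (rack y = -34 mm), 6 mm above the rack's underside; 20 mm wide, 20 mm deep, 34 mm from the next. An upright seated vial has its origin here and stands 27 mm out of the rack.
- pocket_3 (a point): Centre of the floor of pocket 3 of the rack (rack y = +0 mm), 6 mm above the rack's underside; 20 mm wide, 20 mm deep, 34 mm from the next. An upright seated vial has its origin here and stands 27 mm out of the rack.
- pocket_4 (a point): Centre of the floor of pocket 4 of the rack (rack y = +34 mm), 6 mm above the rack's underside; 20 mm wide, 20 mm deep, 34 mm from the next. An upright seated vial has its origin here and stands 27 mm out of the rack.
- pocket_5 (a point): Centre of the floor of pocket 5 of the rack (rack y = +68 mm), 6 mm above the rack's underside; 20 mm wide, 20 mm deep, 34 mm from the next. An upright seated vial has its origin here and stands 27 mm out of the rack.
- loaded_a: Purple vial with a blue cap, already in one of the rack's pockets (which one varies). 17 mm wide, 47 mm tall, 30 g; the cap is its top 11 mm. Origin: centre of its underside, z up.
- loaded_b: Purple vial with a blue cap, already in one of the rack's pockets (which one varies). 17 mm wide, 47 mm tall, 30 g; the cap is its top 11 mm. Origin: centre of its underside, z up.
- loaded_c: Purple vial with a blue cap, already in one of the rack's pockets (which one varies). 17 mm wide, 47 mm tall, 30 g; the cap is its top 11 mm. Origin: centre of its underside, z up.
- spare_a: Fresh spare: purple vial with a blue cap, standing on the worktop left or right of the tray. 17 mm wide, 47 mm tall, 30 g; the cap is its top 11 mm. Origin: centre of its underside, z up.
- spare_b: Fresh spare: purple vial with a blue cap, standing on the worktop left or right of the tray. 17 mm wide, 47 mm tall, 30 g; the cap is its top 11 mm. Origin: centre of its underside, z up.
- timer: Bystander: white kitchen-style timer, 68 x 62 x 22 mm; origin at the centre of its underside.
- steri_tape: Bystander: beige tape roll lying flat, 91 mm wide, 24 mm high; origin at the centre of its underside.
- gallipot: Bystander: steel bowl, 74 mm wide, 34 mm high; origin at the centre of its underside.
- blade_box: Bystander: small white and orange carton, 48 x 92 x 43 mm; origin at the centre of its underside.
- marker: Bystander: black and white marker pen, 135 mm long; origin at the centre of its underside.
- sanitiser: Bystander: white pump bottle with red pump, 61 x 73 x 181 mm; origin at the centre of its underside.

How it is judged:
By the outcome, as a careful person would: the job done as asked, in the order asked, and still so for the second after the job is handed in, while the arm keeps its last pose, push and grip.
It also fails if it takes over 64 s, if anything falls off the work surface, if the arm or the gripper's body presses on something with over 40 N, if the wrist force passes 120 N, or if a joint passes its speed limit or range.

## Working session

There is one attempt and no reset: what is moved stays moved. The work goes in short steps, Python scripts to look and compute and a tool call to move; the robot and the scene stay as the last step left them, time stands still between calls to the robot, and variables do not carry over. Pictures are saved under pics/ and viewed, at most 10 in all, crops included, and the job is handed in when it is done.

Besides the shell and the picture viewer there is one more tool, called after ">>>" as name([rows], argument=value, ...), one row to a line, values as JSON. jog_arm: Moves the arm, as the interface text tells. Scaled input: -1 to 1 covers 300 mm each way for a shift and pi/4 rad each way for a turn. Its arguments: {"type":"object","properties":{"deltas":{"type":"array","items":{"type":"object","properties":{"fingers":{"type":"number"},"delta_pos":{"type":"array","items":{"type":"number"}},"yaw":{"type":"number"}}}}},"required":["deltas"]}

```bash
mkdir -p pics; cat > h.py <<'E'
import numpy as np, cv2
from workcell import bot
def world(c):
    R,_=cv2.Rodrigues(np.array(c["rvec"],float)); t=np.array(c["tvec"],float).ravel()
    v,u=np.mgrid[0:400,0:640]; z=c["range_z"]
    P=np.stack([(u-c["cx"])/c["fx"]*z,(v-c["cy"])/c["fy"]*z,z],-1)
    W=(P-t)@R; W[z==0]=np.nan
    return W
def ray(c,u,v,h):
    R,_=cv2.Rodrigues(np.array(c["rvec"],float)); t=np.array(c["tvec"],float).ravel()
    d=R.T@np.array([(u-c["cx"])/c["fx"],(v-c["cy"])/c["fy"],1]); o=-R.T@t
    return o+d*(h-o[2])/d[2]
E
python3 - <<'E'
from h import *
for n in("scene","top"):
    c=bot.camera(n); cv2.imwrite(f"pics/{n}0.png",c["image"][:,:,::-1]); np.savez(f"{n}0.npz",**c)
    R,_=cv2.Rodrigues(np.array(c["rvec"],float)); print(n,-R.T@np.ravel(c["tvec"]),R.round(2).tolist(),c["fx"],c["cx"],c["cy"])
print(bot.get_obs())
E
```

```text
scene [-0.11274813  0.62806591  0.83740673] [[-0.67, -0.74, -0.01], [-0.46, 0.42, -0.78], [0.58, -0.52, -0.63]] 416.94177056246065 318.96997417288753 197.94789515236968
top [0.38744131 0.03705211 1.27978605] [[0.02, -1.0, 0.03], [-0.99, -0.03, -0.14], [0.14, -0.02, -0.99]] 415.9447611124487 320.26081186350433 193.21032698702513
{'clock': 0.1, 'joint_pos': array([-1.20704109e+00,  2.41336442e-01,  3.85384032e-03,  1.33520347e+00,
        1.03146176e-05,  1.57078628e+00]), 'joint_vel': array([ 0.00126721, -0.00055274,  0.00296493,  0.00084964, -0.00062537,
        0.0006685 ]), 'tau': array([ 1.83252946e-04, -3.73137653e+01,  2.53010201e+01,  1.08399085e-02,
       -6.71477073e-05, -1.07569599e-05]), 'eef_pos': array([ 0.17767509, -0.46670136,  0.20290068]), 'tool_rot': array([ 9.83504462e-01,  1.80881397e-01, -1.65828613e-04, -9.30222681e-04]), 'ft_force': array([-0.46373153, -0.23511355,  0.54805694]), 'ft_torque': array([-0.01593428, -0.012739  ,  0.00033818]), 'grasp_force': 0.0, 'grip_width': 0.0858214478831967}
```

View pics/top0.png

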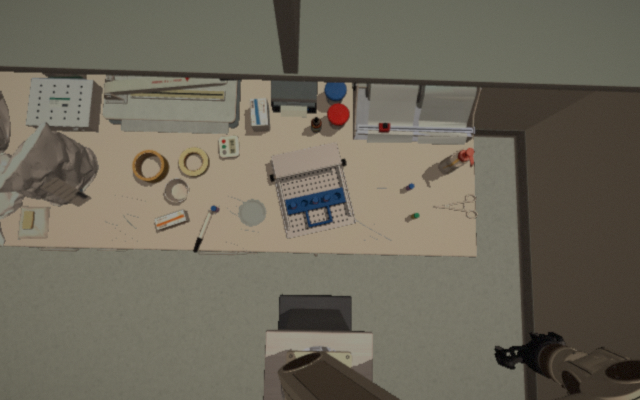

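View pics/scene0.png

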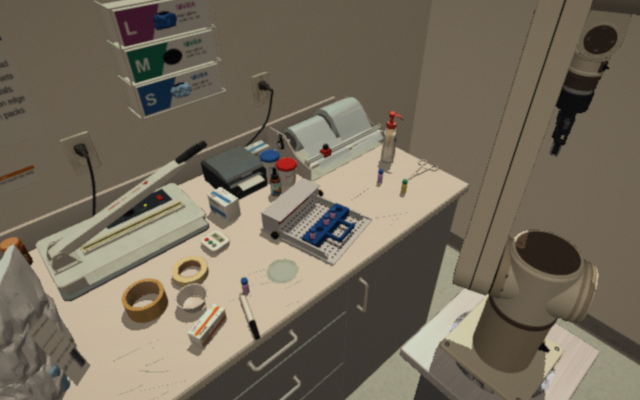

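The top view shows the tray around (313,190), with the rack at (315,205). One spare is to the right at (410,187), the other to the left at (214,209) beside the marker, and the used vial is at (416,216). The scene view agrees: spare caps at (380,171) and (244,281).

```bash
python3 - <<'E'
from h import *
T=dict(np.load("top0.npz")); S=dict(np.load("scene0.npz"))
a=cv2.resize(T["image"][145:240,265:360],None,fx=6,fy=6,interpolation=cv2.INTER_CUBIC)
b=cv2.resize(S["image"][170:265,255:375],None,fx=6,fy=6,interpolation=cv2.INTER_CUBIC)[:570]
cv2.imwrite("pics/zt.png",cv2.convertScaleAbs(a[:,:,::-1],alpha=1.6)); cv2.imwrite("pics/zs.png",cv2.convertScaleAbs(b[:,:,::-1],alpha=1.6))
for n,c in(("top",T),("scene",S)):
    W=world(c); h=cv2.cvtColor(c["image"],cv2.COLOR_RGB2HSV)
    for nm,lo,hi in(("blue",(100,130,40),(125,255,255)),("purple",(126,40,40),(165,255,255)),("green",(50,80,30),(90,255,255)),("yellow",(15,130,60),(35,255,255))):
        m=cv2.inRange(h,lo,hi); k,l,s,ce=cv2.connectedComponentsWithStats(m)
        for i in range(1,k):
            if s[i,4]>=4:
                w=W[l==i]; 
                if np.nanmedian(w[:,0])<0.85: print(n,nm,s[i].tolist(),ce[i].round(1),np.nanmedian(w,0).round(3),np.nanmax(w[:,2]).round(3))
E
```

```text
top blue [255, 100, 1, 4, 4] [255.  101.5] [0.831 0.213 0.065] 0.07
top blue [256, 106, 1, 8, 8] [256.  109.5] [0.804 0.208 0.069] 0.07
top blue [257, 115, 2, 8, 11] [257.3 119.2] [0.773 0.204 0.067] 0.071
top blue [409, 184, 4, 4, 10] [410.7 185.7] [ 0.587 -0.264  0.046] 0.051
top blue [286, 188, 59, 39, 893] [315.5 202.6] [0.534 0.021 0.028] 0.061
top blue [212, 206, 4, 5, 14] [213.4 208. ] [0.506 0.324 0.046] 0.052
top purple [408, 186, 2, 3, 4] [408.2 187.2] [ 0.584 -0.26   0.032] 0.038
top purple [313, 202, 4, 2, 4] [314.5 202.8] [0.529 0.025 0.034] 0.039
top green [51, 98, 11, 1, 11] [56. 98.] [0.822 0.804 0.067] 0.069
top green [63, 98, 5, 1, 5] [65. 98.] [0.823 0.78  0.065] 0.069
top green [223, 145, 2, 3, 5] [223.4 146.2] [0.7   0.311 0.02 ] 0.024
top green [414, 213, 5, 5, 19] [416. 215.] [ 0.499 -0.28   0.047] 0.052
top yellow [133, 150, 35, 33, 354] [150.  165.8] [0.628 0.519 0.046] 0.054
top yellow [184, 154, 5, 9, 9] [185.3 158. ] [0.66  0.426 0.021] 0.028
top yellow [451, 159, 8, 7, 16] [454.3 161.7] [ 0.65  -0.374  0.117] 0.124
top yellow [412, 215, 2, 3, 5] [412.4 21
[... 671 characters left out ...]
] [0.517 0.093 0.035] 0.045
scene purple [242, 283, 6, 11, 37] [245.2 287.7] [0.5   0.328 0.023] 0.039
scene green [403, 180, 4, 4, 15] [404.4 181.4] [ 0.496 -0.277  0.046] 0.05
scene green [209, 241, 3, 3, 7] [210. 242.] [0.698 0.31  0.023] 0.025
scene yellow [389, 130, 2, 8, 9] [389.9 133.9] [ 0.648 -0.374  0.116] 0.122
scene yellow [402, 184, 4, 9, 28] [403.4 188.3] [ 0.496 -0.276  0.02 ] 0.034
scene yellow [276, 189, 4, 2, 6] [277.8 189.7] [0.759 0.027 0.022] 0.025
scene yellow [277, 231, 2, 3, 4] [277.5 232. ] [0.608 0.146 0.019] 0.022
scene yellow [178, 261, 23, 12, 82] [189.2 264.3] [0.674 0.387 0.014] 0.024
scene yellow [122, 279, 45, 43, 1108] [145.3 300.8] [0.606 0.526 0.033] 0.053
```

```bash
ls pics
```

```text
scene0.png
top0.png
zs.png
zt.png
```

View pics/zt.png

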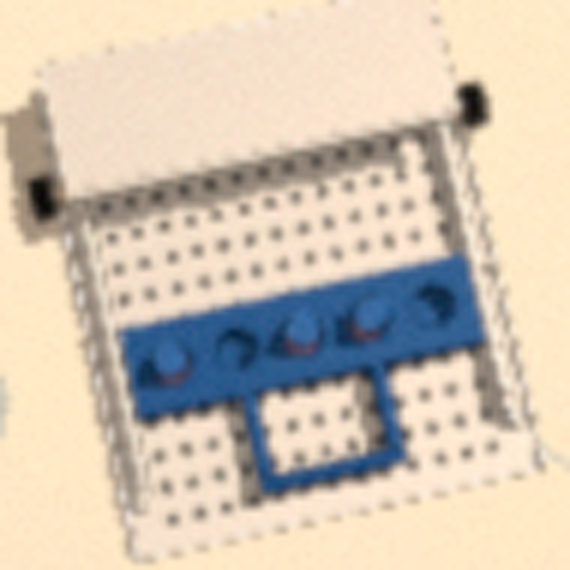

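View pics/zs.png

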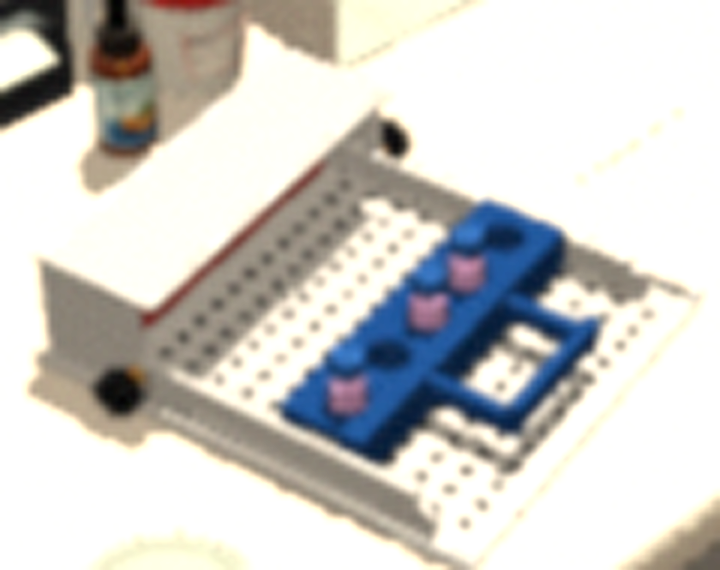

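Zoomed, the rack's occupied pockets are 5, 3 and 2 (left to right). Pocket 4 (crop px 238,347) and pocket 1 (crop px 437,303) are empty. The tray is yawed by about +0.2 rad.

```bash
cat >> h.py <<'E'
def cap(c,near,color="blue",H=.041,r=.03):
    "xy of a cap: centroid of its colour blob cast at height H"
    lo,hi=dict(blue=((100,110,30),(128,255,255)),green=((45,60,25),(95,255,255)))[color]
    m=cv2.inRange(cv2.cvtColor(c["image"],cv2.COLOR_RGB2HSV),lo,hi); W=world(c)
    m=(m>0)&(np.hypot(W[...,0]-near[0],W[...,1]-near[1])<r)&(W[...,2]>H-.016)
    v,u=np.nonzero(m); return ray(c,u.mean(),v.mean(),H)[:2],len(u)
def rack(c,zt=.029):
    "rack pose: top-face far edge and both ends, cast on the top plane"
    m=cv2.inRange(cv2.cvtColor(c["image"],cv2.COLOR_RGB2HSV),(100,130,35),(128,255,255))
    k,l,s,_=cv2.connectedComponentsWithStats(m); i=1+np.argmax(s[1:,4]); cs,_=cv2.findContours((l==i).astype(np.uint8),0,1)
    P=np.array([ray(c,u,v,zt)[:2] for u,v in cs[0][:,0]])
    return P
E
python3 - <<'E'
from h import *
T=dict(np.load("top0.npz")); S=dict(np.load("scene0.npz"))
for n,c in(("top",T),("scene",S)):
    for nm,q,col in(("R",(.585,-.262),"blue"),("L",(.503,.326),"blue"),("used",(.497,-.278),"green")): print(n,nm,*cap(c,q,col))
    # loaded caps: blue, depth z>0.04 near rack
    W=world(c); h=cv2.inRange(cv2.cvtColor(c["image"],cv2.COLOR_RGB2HSV),(100,110,30),(128,255,255))
    m=((h>0)&(W[...,2]>.0425)&(np.hypot(W[...,0]-.53,W[...,1]-.02)<.12)).astype(np.uint8)
    k,l,s,ce=cv2.connectedComponentsWithStats(m)
    for i in range(1,k): print(" cap",s[i,4],ray(c,*ce[i],.053)[:2].round(4),np.nanmedian(W[l==i],0).round(4))
    P=rack(c)
    for yaw in [None]:
        # far edge: refine yaw
        y=.2
        for _ in range(6):
            R=np.array([[np.cos(y),np.sin(y)],[-np.sin(y),np.cos(y)]]); Q=P@R.T
            top=np.percentile(Q[:,0],99); f=Q[(Q[:,0]>top-.008)]; lo,hi=f[:,1].min(),f[:,1].max()
            f=f[(f[:,1]>lo+.01)&(f[:,1]<hi-.01)]
            a,b=np.polyfit(f[:,1],f[:,0],1); y-=np.arctan(a)
        body=Q[Q[:,0]>top-.04]
        print(" yaw",y,"far",np.median(f[:,0]),"ends",np.percentile(body[:,1],[2,5,95,98]),"min x",Q[:,0].min())
        d=[np.median(f[:,0])-.023,(body[:,1].min()+body[:,1].max())/2]; print(" centre",R.T@d)
E
```

```text
top R [ 0.58897261 -0.265036  ] 14
top L [0.50558735 0.32545638] 16
top used [ 0.49967064 -0.28051084] 21
 cap 26 [ 0.5458 -0.01  ] [ 0.5453 -0.01    0.0556]
 cap 23 [0.5379 0.0226] [0.5385 0.0239 0.0558]
 cap 25 [0.5213 0.0889] [0.5217 0.0888 0.0559]
 yaw 0.244949379202486 far 0.5464273723704154 ends [-0.19467574 -0.19407572 -0.02019683 -0.0196376 ] min x 0.45404375298760047
 centre [0.53378142 0.02300774]
scene R [ 0.58956915 -0.26794392] 13
scene L [0.50703892 0.32425392] 27
scene used [ 0.50066916 -0.28272157] 17
 cap 27 [ 0.5466 -0.0084] [ 0.5452 -0.0064  0.0556]
 cap 26 [0.538  0.0239] [0.5359 0.0261 0.0558]
 cap 29 [0.5211 0.0907] [0.5197 0.0926 0.0549]
 yaw 0.24876978463293795 far 0.5482247973732951 ends [-0.19533463 -0.19469129 -0.0180512  -0.01719279] min x 0.4526025470723738
 centre [0.53522939 0.02628583]
```

```bash
cat >> h.py <<'E'
def plan(x,y,z,psi,o=None):
    "normalised delta_pos and yaw from the measured pose to a target (tool-x heading psi)"
    from scipy.spatial.transform import Rotation as Ro
    o=o or bot.get_obs(); R=Ro.from_quat(o["tool_rot"]).as_matrix(); p0=np.arctan2(R[1,0],R[0,0])
    d=R.T@(np.array([x,y,z])-o["eef_pos"])/.3; w=(p0-psi+np.pi)%(2*np.pi)-np.pi
    return d.round(4).tolist(),round(w/(np.pi/4),3)
E
python3 -c "
from h import *
print(plan(.588,-.265,.12,1.815))"
```

```text
([1.5175, -0.1412, 0.2766], np.float64(-1.848))
```

>>> jog_arm([
  {"delta_pos":[0.76,-0.07,0],"yaw":-0.93,"fingers":0.5},
  {"delta_pos":[0.76,-0.07,0],"yaw":-0.93,"fingers":0.5},
  {"delta_pos":[0.76,-0.07,0],"yaw":-0.93,"fingers":0.5},
  {"delta_pos":[0.76,-0.07,0],"yaw":-0.93,"fingers":0.5},
  {"delta_pos":[0.76,-0.07,0],"yaw":-0.93,"fingers":0.5},
  {"delta_pos":[0.76,-0.07,0],"yaw":-0.93,"fingers":0.5},
  {"delta_pos":[0.76,-0.07,0],"yaw":-0.93,"fingers":0.5},
])

```text
clock: 0.8
eef_pos: [0.3836, -0.3659, 0.203]
tool_rot: [0.854, 0.52, -0.0, -0.001]
ft_force: [-0.6, -0.2, -0.4]
grip_width: 0.0428
grasp_force: 0.0
```

```bash
python3 -c "
from h import *
o=bot.get_obs();print(o)
print(plan(.588,-.265,.12,1.815))"
```

```text
{'clock': 0.8, 'joint_pos': array([-7.61507582e-01,  3.02086577e-01,  8.59659265e-02,  1.35626055e+00,
       -4.85413233e-04,  1.28535356e+00]), 'joint_vel': array([-0.03731852, -0.01199869, -0.00916454,  0.0012495 , -0.00173897,
       -0.00044175]), 'tau': array([ 9.77781862e-01, -4.00868940e+01,  2.55863857e+01, -6.04435243e-02,
        7.06098648e-02, -1.93168171e-02]), 'eef_pos': array([ 0.38356484, -0.36588402,  0.2030441 ]), 'tool_rot': array([ 8.53898055e-01,  5.20439645e-01, -4.39621541e-04, -7.02565445e-04]), 'ft_force': array([-0.57761011, -0.17603161, -0.44674034]), 'ft_torque': array([0.01753642, 0.03979392, 0.02034689]), 'grasp_force': 0.0, 'grip_width': 0.04275645285257126}
([0.6112, 0.452, 0.2761], np.float64(-0.917))
```

>>> jog_arm([
  {"delta_pos":[0.611,0.452,0.1],"yaw":-0.917,"fingers":0.5},
  {"delta_pos":[0.611,0.452,0.1],"yaw":-0.917,"fingers":0.5},
  {"delta_pos":[0.611,0.452,0.1],"yaw":-0.917,"fingers":0.5},
  {"delta_pos":[0.611,0.452,0.1],"yaw":-0.917,"fingers":0.5},
  {"delta_pos":[0.611,0.452,0.1],"yaw":-0.917,"fingers":0.5},
  {"delta_pos":[0.611,0.452,0.276],"yaw":-0.917,"fingers":0.5},
  {"delta_pos":[0.611,0.452,0.276],"yaw":-0.917,"fingers":0.5},
  {"delta_pos":[0.611,0.452,0.276],"yaw":-0.917,"fingers":0.5},
])

```text
clock: 1.6
eef_pos: [0.5854, -0.2664, 0.1193]
tool_rot: [0.617, 0.787, -0.001, -0.003]
ft_force: [1.0, -0.6, -0.2]
grip_width: 0.0427
grasp_force: 0.0
```

```bash
python3 -c "
from h import *
print(plan(.588,-.265,.024,1.815))"
```

```text
([0.0016, 0.0109, 0.3176], np.float64(-0.004))
```

>>> jog_arm([
  {"delta_pos":[0,0.008,0.15],"yaw":0,"fingers":0.5},
  {"delta_pos":[0,0.008,0.25],"yaw":0,"fingers":0.5},
  {"delta_pos":[0,0.008,0.318],"yaw":0,"fingers":0.5},
  {"delta_pos":[0,0.008,0.318],"yaw":0,"fingers":0.5},
  {"delta_pos":[0,0.008,0.318],"yaw":0,"fingers":0},
  {"delta_pos":[0,0.008,0.318],"yaw":0,"fingers":0},
  {"delta_pos":[0,0.008,0.318],"yaw":0,"fingers":0},
  {"delta_pos":[0,0.008,0.318],"yaw":0,"fingers":0},
  {"delta_pos":[0,0.008,0.318],"yaw":0,"fingers":0},
])

```text
clock: 2.5
eef_pos: [0.5908, -0.2654, 0.0263]
tool_rot: [0.616, 0.788, 0.0, 0.001]
ft_force: [0.5, 0.9, -0.1]
grip_width: -0.0001
grasp_force: 0.0
```

```bash
python3 - <<'E'
from h import *
o=bot.get_obs();print(o["eef_pos"],o["grip_width"],o["grasp_force"],o["ft_force"])
c=bot.camera("scene"); s=bot.camera("top")
f=lambda c,a,b,e,g:cv2.convertScaleAbs(cv2.resize(c["image"][a:b,e:g,::-1],(390,390),interpolation=cv2.INTER_CUBIC),alpha=1.6)
cv2.imwrite("pics/g1.png",np.hstack([f(c,130,210,340,420),f(s,150,230,370,450)]))
W=world(c)
for cc in(c,s):
    try: print(cap(cc,(.588,-.265)))
    except Exception as e: print(e)
print(plan(.5537,-.0422,.12,1.815))
E
```

```text
[ 0.59084933 -0.26541619  0.02634611] -7.777220489073147e-05 0.0 [ 0.52449111  0.91691385 -0.13504071]
(array([ 0.58836659, -0.26737802]), 11)
(array([nan, nan]), 0)
([0.7511, 0.0602, -0.3142], np.float64(-0.001))h.py:18: RuntimeWarning: Mean of empty slice.
  v,u=np.nonzero(m); return ray(c,u.mean(),v.mean(),H)[:2],len(u)
  ret = ret.dtype.type(ret / rcount)
```

View pics/g1.png

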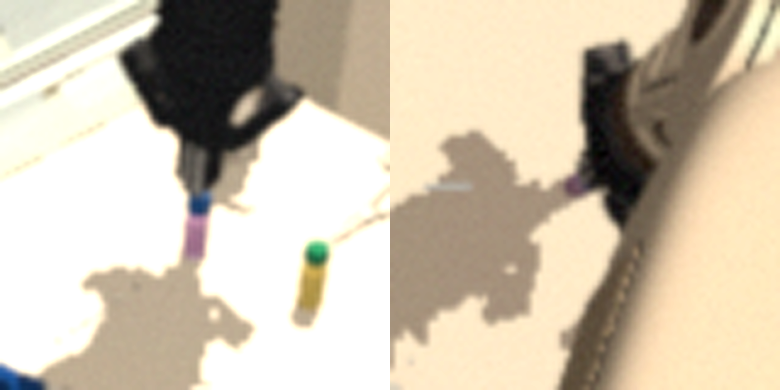

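Both crops show the fingers shut beside the vial, which still stands at scene px (381,172). I'll compare the fingertips' depth with the kinematics.

```bash
python3 - <<'E'
from h import *
c=bot.camera("scene"); W=world(c); I=c["image"]
for v in range(158,190):
    r=[]
    for u in range(374,388):
        w=W[v,u]; r.append("%3d,%4d,%3d|%s"%(*(w*1000).round(),"B" if I[v,u,2]>I[v,u,0]+25 else "k" if I[v,u].sum()<150 else "."))
    if v%2==0: print(v,*r[1:12])
o=bot.get_obs(); print(o["joint_pos"])
E
```

```text
158 690,-357,  4|. 600,-252, 95|. 595,-251, 98|k 593,-253, 98|k 592,-257, 96|k 586,-254,101|k 582,-254,103|k 580,-256,103|k 574,-255,107|k 571,-255,108|k 568,-257,108|k
160 685,-351,  1|. 602,-256, 85|. 597,-254, 88|. 592,-253, 91|. 587,-252, 94|k 587,-256, 92|k 580,-253, 97|k 579,-257, 95|k 579,-261, 94|k 577,-264, 94|k 571,-262, 97|k
162 677,-343,  0|. 602,-257, 76|. 594,-251, 83|. 593,-255, 82|. 587,-253, 86|. 585,-255, 86|. 586,-261, 83|. 579,-258, 87|k 576,-260, 88|k 580,-269, 82|k 649,-365,  3|k
164 666,-331,  2|. 600,-255, 70|. 592,-250, 77|. 590,-252, 77|. 590,-258, 74|. 585,-256, 77|. 583,-258, 78|. 579,-259, 80|k 574,-258, 82|k 577,-267, 76|k 643,-357,  2|.
166 659,-323,  1|. 600,-255, 63|. 593,-251, 68|. 588,-251, 70|. 587,-255, 69|k 583,-254, 72|. 582,-258, 71|. 577,-257, 74|k 578,-264, 69|k 581,-273, 64|k 633,-346,  3|.
168 649,-312,  3|. 649,-317,  0|. 592,-252, 60|. 590,-254, 60|. 584,-252, 65|. 582,-255, 64|. 586,-265, 57|. 578,-260, 63|k 635,-338, -2|. 630,-338,  0|. 626,-338,  2|.
170 647,-310, -4|. 641,-308,  0|. 637,-309,  1|. 593,-259, 48|. 591,-261, 49|. 590,-26
[... 685 characters left out ...]
83,-266, 18|. 598,-292, -3|. 593,-290,  1|. 588,-289,  4|. 589,-297, -1|.
180 601,-259,  3|. 604,-267, -2|. 593,-259,  8|. 588,-259, 11|. 587,-262,  9|. 583,-263, 11|. 581,-265, 11|. 587,-278,  2|. 585,-282,  1|. 582,-282,  2|. 583,-289, -2|.
182 595,-252,  2|. 591,-253,  3|. 588,-254,  5|. 590,-261,  0|. 586,-262,  1|. 583,-264,  2|. 580,-265,  4|. 580,-270,  1|. 579,-275, -1|. 575,-274,  2|. 574,-279, -1|.
184 587,-244,  2|. 587,-248,  0|. 583,-249,  2|. 585,-256, -3|. 579,-254,  1|. 574,-253,  5|. 574,-259,  2|. 571,-260,  2|. 570,-264,  1|. 568,-266,  1|. 566,-270,  1|.Traceback (most recent call last):
  File "<stdin>", line 6, in <module>
ValueError: cannot convert float NaN to integer
```

>>> jog_arm([
  {"delta_pos":[0,0,-0.15],"yaw":0,"fingers":0},
  {"delta_pos":[0,0,-0.3],"yaw":0,"fingers":0},
  {"delta_pos":[0,0,-0.3],"yaw":0,"fingers":0},
  {"delta_pos":[0,0,-0.3],"yaw":0,"fingers":0},
])

```text
clock: 3.05
eef_pos: [0.5916, -0.2657, 0.1174]
tool_rot: [0.616, 0.788, 0.0, 0.002]
ft_force: [0.4, 0.7, -0.3]
grip_width: 0.0
grasp_force: 0.0
```

```bash
python3 - <<'E'
from h import *
o=bot.get_obs();print(o["eef_pos"],o["joint_pos"])
c=bot.camera("scene"); W=world(c)
im=cv2.convertScaleAbs(cv2.resize(c["image"][110:210,330:430,::-1],(600,600),interpolation=cv2.INTER_CUBIC),alpha=1.8)
R=np.array(c["rvec"]);p,_=cv2.projectPoints(np.array([o["eef_pos"]]),R,np.array(c["tvec"]),np.array([[c["fx"],0,c["cx"]],[0,c["fy"],c["cy"]],[0,0,1.]]),None)
u,v=p.ravel();print(u,v); cv2.circle(im,(int((u-330+.5)*6),int((v-110+.5)*6)),4,(0,0,255),1)
cv2.imwrite("pics/g2.png",im)
for v in range(140,172,2): 
    w=W[v,376:386]; w=w[(w[:,2]>.05)]; print(v,len(w),(np.nanmedian(w,0)*1000).round() if len(w) else "")
print(cap(c,(.588,-.265)))
E
```

```text
[ 0.59160919 -0.26571656  0.11737018] [-4.22144783e-01  5.77841844e-01  2.88406616e-01  1.27745485e+00
  8.94852959e-06  9.04902356e-01]
381.50874924610133 151.56912245882623
140 8 [ 587. -254.  167.]
142 8 [ 586. -255.  160.]
144 7 [ 588. -257.  151.]
146 4 [ 665. -364.   62.]
148 4 [ 663. -365.   55.]
150 1 [ 656. -366.   50.]
152 0 
154 0 
156 0 
158 0 
160 0 
162 0 
164 0 
166 0 
168 0 
170 1 [ 588. -258.   52.]
(array([ 0.58992551, -0.26809355]), 12)
```

View pics/g2.png

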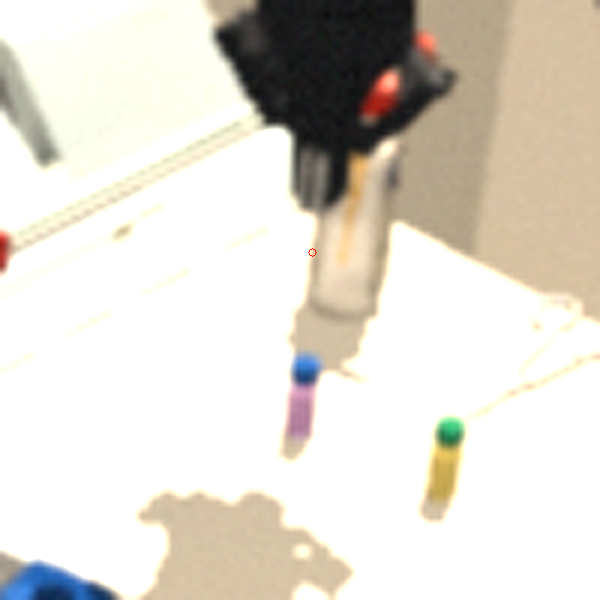

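The tips are at about (320,205) in the crop, while the reported TCP projects to (312,252). So the real fingertips are about 30 mm above the reported TCP, while the lateral position agrees. I'll apply that z offset from here on.

```bash
python3 -c "
from h import *
print(plan(.589,-.266,-.006,1.815))"
```

```text
([-0.0016, -0.005, 0.4049], np.float64(-0.001))
```

>>> jog_arm([
  {"delta_pos":[0,-0.005,0],"yaw":0,"fingers":0.5},
  {"delta_pos":[0,-0.005,0.1],"yaw":0,"fingers":0.5},
  {"delta_pos":[0,-0.005,0.2],"yaw":0,"fingers":0.5},
  {"delta_pos":[0,-0.005,0.3],"yaw":0,"fingers":0.5},
  {"delta_pos":[0,-0.005,0.37],"yaw":0,"fingers":0.5},
  {"delta_pos":[0,-0.005,0.4],"yaw":0,"fingers":0.5},
  {"delta_pos":[0,-0.005,0.4],"yaw":0,"fingers":0.5},
  {"delta_pos":[0,-0.005,0.4],"yaw":0,"fingers":0},
  {"delta_pos":[0,-0.005,0.4],"yaw":0,"fingers":0},
  {"delta_pos":[0,-0.005,0.4],"yaw":0,"fingers":0},
  {"delta_pos":[0,-0.005,0.4],"yaw":0,"fingers":0},
])

```text
clock: 4.2
eef_pos: [0.59, -0.2661, -0.003]
tool_rot: [0.616, 0.788, 0.0, 0.001]
ft_force: [-0.2, 1.1, 3.1]
grip_width: 0.0144
grasp_force: 58.8
```

>>> jog_arm([
  {"delta_pos":[0,0,-0.1],"yaw":0,"fingers":0},
  {"delta_pos":[0,0,-0.2],"yaw":0,"fingers":0},
  {"delta_pos":[0,0,-0.3],"yaw":0,"fingers":0},
  {"delta_pos":[0,0,-0.4],"yaw":0,"fingers":0},
  {"delta_pos":[0,0,-0.4],"yaw":0,"fingers":0},
])

```text
clock: 4.7
eef_pos: [0.5923, -0.2671, 0.1218]
tool_rot: [0.616, 0.788, 0.001, 0.005]
ft_force: [0.9, -0.2, 0.3]
grip_width: 0.0141
grasp_force: 58.6
```

```bash
python3 - <<'E'
from h import *
o=bot.get_obs();print(o["eef_pos"],o["grip_width"],o["ft_force"])
c=bot.camera("scene"); W=world(c); np.savez("s1.npz",**c)
im=cv2.convertScaleAbs(cv2.resize(c["image"][110:210,330:430,::-1],(600,600),interpolation=cv2.INTER_CUBIC),alpha=1.8)
cv2.imwrite("pics/g3.png",im)
h=cv2.cvtColor(c["image"],cv2.COLOR_RGB2HSV)
for nm,lo,hi in(("blue",(100,110,30),(125,255,255)),("purple",(126,40,30),(165,255,255))):
    m=(cv2.inRange(h,lo,hi)>0)&(np.hypot(W[...,0]-.59,W[...,1]+.266)<.04)
    v,u=np.nonzero(m); print(nm,len(v),u.mean(),v.min(),v.max(),np.nanmedian(W[m],0).round(4),np.nanpercentile(W[m][:,2],[3,97]))
    print([(int(r),u[v==r].mean().round(2)) for r in sorted(set(v))])
print(plan(.5537,-.0422,.09,1.815))
E
```

```text
[ 0.59227493 -0.26711668  0.12179705] 0.01414582360308699 [ 0.94191059 -0.21983796  0.33304642]
blue 15 382.06666666666666 135 139 [ 0.5922 -0.2609  0.1723] [0.1655257  0.17603714]
[(135, np.float64(381.5)), (136, np.float64(382.0)), (137, np.float64(382.5)), (138, np.float64(382.0)), (139, np.float64(382.0))]
purple 21 382.0952380952381 140 149 [ 0.5879 -0.2608  0.144 ] [0.13045811 0.16178808]
[(140, np.float64(381.0)), (141, np.float64(382.0)), (142, np.float64(382.0)), (143, np.float64(382.0)), (144, np.float64(381.5)), (145, np.float64(382.5)), (146, np.float64(382.5)), (147, np.float64(382.5)), (148, np.float64(382.0)), (149, np.float64(382.5))]
([0.7561, 0.0592, 0.094], np.float64(-0.001))
```

View pics/g3.png

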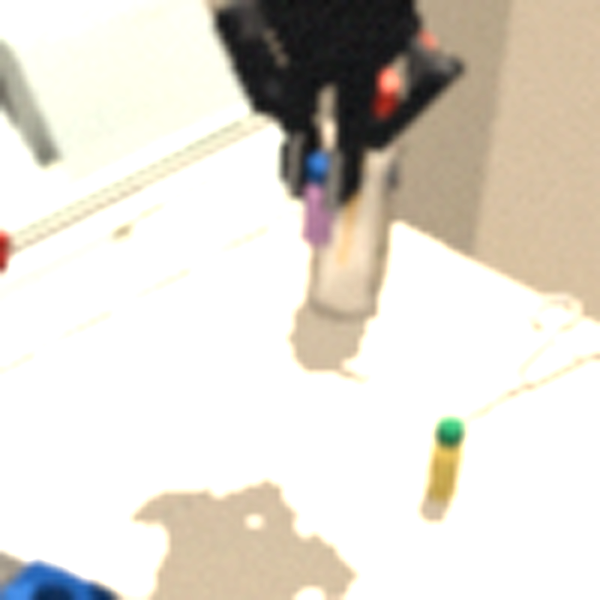

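The vial is gripped upright by its cap, at crop px (318,165) for the cap and (316,240) for the bottom. Moving it above pocket 1.

>>> jog_arm([
  {"delta_pos":[0.15,0.01,0],"yaw":0,"fingers":0},
  {"delta_pos":[0.3,0.03,0.03],"yaw":0,"fingers":0},
  {"delta_pos":[0.45,0.04,0.06],"yaw":0,"fingers":0},
  {"delta_pos":[0.6,0.05,0.09],"yaw":0,"fingers":0},
  {"delta_pos":[0.7,0.059,0.094],"yaw":0,"fingers":0},
  {"delta_pos":[0.756,0.059,0.12],"yaw":0,"fingers":0},
  {"delta_pos":[0.756,0.059,0.14],"yaw":0,"fingers":0},
  {"delta_pos":[0.756,0.059,0.14],"yaw":0,"fingers":0},
  {"delta_pos":[0.756,0.059,0.14],"yaw":0,"fingers":0},
])

```text
clock: 5.65
eef_pos: [0.5515, -0.0426, 0.073]
tool_rot: [0.617, 0.787, -0.0, -0.0]
ft_force: [0.1, 0.4, -0.7]
grip_width: 0.0143
grasp_force: 58.6
```

```bash
python3 - <<'E'
from h import *
o=bot.get_obs();print(o["eef_pos"],o["grip_width"],o["ft_force"])
for n in("scene","top"):
    c=bot.camera(n); W=world(c); np.savez(n+"2.npz",**c); h=cv2.cvtColor(c["image"],cv2.COLOR_RGB2HSV)
    m=((cv2.inRange(h,(100,40,30),(165,255,255))>0)&(W[...,2]>.065)&(np.hypot(W[...,0]-.55,W[...,1]+.042)<.05)).astype(np.uint8)
    print(n,m.sum(),np.nanmedian(W[m>0],0).round(4),np.nanmin(W[m>0][:,2]) if m.any() else 0)
    v,u=np.nonzero(m)
    if m.any(): print([(int(r),u[v==r].min(),u[v==r].max()) for r in sorted(set(v))])
    if n=="scene": cv2.imwrite("pics/p1.png",cv2.convertScaleAbs(cv2.resize(c["image"][160:260,280:400,::-1],(720,600),interpolation=cv2.INTER_CUBIC),alpha=1.6))
E
```

```text
[ 0.55149964 -0.04260566  0.07299932] 0.014269769288429086 [ 0.12018612  0.40573582 -0.69689496]
scene 44 [ 0.5487 -0.0357  0.1147] 0.08377198714738672
[(183, np.int64(338), np.int64(340)), (184, np.int64(337), np.int64(340)), (185, np.int64(337), np.int64(340)), (186, np.int64(337), np.int64(340)), (187, np.int64(337), np.int64(340)), (188, np.int64(337), np.int64(340)), (189, np.int64(337), np.int64(340)), (190, np.int64(337), np.int64(339)), (191, np.int64(338), np.int64(339)), (192, np.int64(339), np.int64(339)), (193, np.int64(339), np.int64(339)), (194, np.int64(339), np.int64(340)), (195, np.int64(339), np.int64(341)), (196, np.int64(339), np.int64(341)), (197, np.int64(339), np.int64(340))]
top 0 [nan nan nan] 0
  return np.nanmean(a, axis, out=out, keepdims=keepdims)
```

View pics/p1.png

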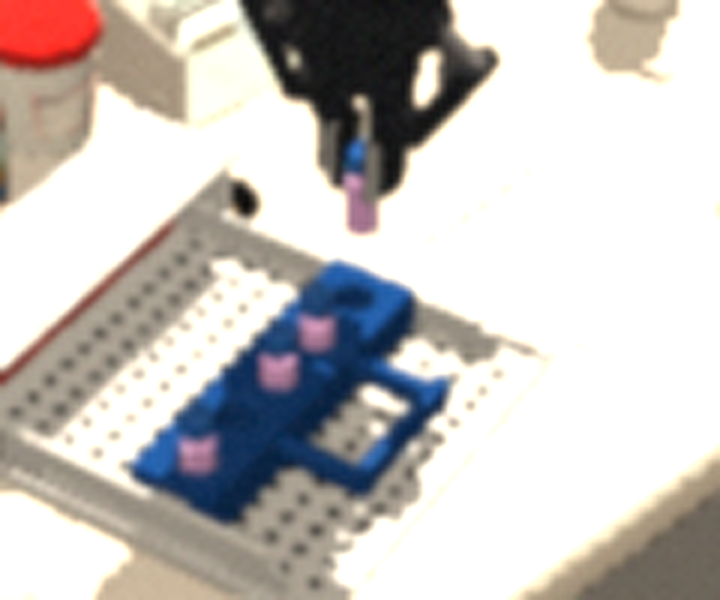

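```bash
cat >> h.py <<'E'
def proj(c,P):
    K=np.array([[c["fx"],0,c["cx"]],[0,c["fy"],c["cy"]],[0,0,1.]])
    return cv2.projectPoints(np.array(P,float).reshape(-1,1,3),np.array(c["rvec"]),np.array(c["tvec"]),K,None)[0].reshape(-1,2)
E
python3 - <<'E'
from h import *
c=dict(np.load("scene2.npz")); o=bot.get_obs(); x,y,z=o["eef_pos"]
print(proj(c,[[x,y,z+.003],[x,y,z+.015],[x,y,z+.045]]))
h=cv2.cvtColor(c["image"],cv2.COLOR_RGB2HSV)
m=cv2.inRange(h,(126,40,40),(170,255,255)); print([(r,(np.nonzero(m[r,325:350])[0]+325).tolist()) for r in range(184,202)])
# pockets: dark ellipse px
S=dict(np.load("scene0.npz")); T=dict(np.load("top0.npz"))
for n,C,ps in(("scene",S,((.5537,-.0422),(.529,.0568))),("top",T,((.5537,-.0422),(.529,.0568)))):
    V=C["image"].sum(2).astype(float)
    for p in ps:
        u,v=proj(C,[[*p,.029]])[0]; U=np.arange(int(u)-6,int(u)+8); Vv=np.arange(int(v)-6,int(v)+8)
        print(n,p,u,v); print(U[0],Vv[0]); print(V[Vv[0]:Vv[-1],U[0]:U[-1]].astype(int))
E
```

```text
[[339.44024021 197.0918348 ]
 [339.54223161 193.85651915]
 [339.80289932 185.58775983]]
[(184, []), (185, []), (186, []), (187, []), (188, []), (189, [337, 338, 339, 340]), (190, [337, 338, 339, 340]), (191, [338, 339, 340]), (192, [338, 339]), (193, [338, 339, 340]), (194, [338, 339, 340, 341]), (195, [338, 339, 340, 341]), (196, [338, 339, 340, 341]), (197, [338, 339, 340, 341]), (198, []), (199, []), (200, []), (201, [])]
scene (0.5537, -0.0422) 338.51261721694067 209.329617997341
332 203
[[273 332 389 354 333 386 441 478 517 536 545 548 546]
 [241 242 235 209 198 229 273 327 391 462 511 538 547]
 [230 210 189 178 178 177 185 200 232 309 392 459 509]
 [205 197 185 181 178 166 162 165 173 192 237 301 376]
 [209 213 204 190 148 131 130 131 139 161 175 196 208]
 [232 235 229 179 109  95  92  85  99 118 153 176 176]
 [228 233 215 150  87  76  74  77  75  84 137 169 178]
 [185 186 159 118  81  83  77  81  88 101 144 170 175]
 [126 117 116 115 127 117 111 115 127 150 167 180 179]
 [150 127 140 169 169 164 157 152 165 173 176 177 154]
 [256 241 247 220 174 175 177 177 182 178 175 160 122
[... 1761 characters left out ...]
80 273 234 207 191 190 190 181 177 183]
 [271 238 209 189 186 189 177 176 172 165 172 176 179]
 [181 173 172 172 170 171 167 170 167 171 170 180 172]
 [170 165 172 175 170 158 143 144 140 159 168 174 172]
 [179 170 174 169 157 120  75  74  97 121 142 164 166]
 [175 169 167 172 126 104 116  96  82  80 106 153 155]
 [172 171 170 162 127 149 152 137 117  97 100 142 144]
 [159 170 163 164 137 169 166 160 131 111 109 145 121]
 [145 166 179 159 153 172 167 151 112  98 122 154 154]
 [142 167 172 162 156 164 167 151 106 116 146 168 175]
 [156 173 170 173 163 160 167 151 133 149 161 167 173]
 [165 164 174 177 171 174 173 172 171 168 175 167 172]
 [165 171 168 170 172 167 172 165 176 172 174 176 173]]
```

The crop shows the vial directly over pocket 1, with the pocket opening at crop px (355,292). The pocket casts to (0.554,-0.0424) and the hand reports x 2.5 mm short, so I'll correct that and lower.

```bash
python3 -c "
from h import *
print(plan(.554,-.0424,.032,1.815))"
```

```text
([-0.0005, 0.0068, 0.1387], np.float64(-0.003))
```

>>> jog_arm([
  {"delta_pos":[0,0.0068,0],"yaw":0,"fingers":0},
  {"delta_pos":[0,0.0068,0.07],"yaw":0,"fingers":0},
  {"delta_pos":[0,0.0068,0.12],"yaw":0,"fingers":0},
  {"delta_pos":[0,0.0068,0.139],"yaw":0,"fingers":0},
  {"delta_pos":[0,0.0068,0.139],"yaw":0,"fingers":0},
  {"delta_pos":[0,0.0068,0.139],"yaw":0,"fingers":0},
])

```text
clock: 6.35
eef_pos: [0.554, -0.041, 0.0324]
tool_rot: [0.616, 0.788, 0.0, 0.0]
ft_force: [-0.6, 0.9, -0.1]
grip_width: 0.0143
grasp_force: 58.6
```

```bash
python3 - <<'E'
from h import *
print(plan(.554,-.0424,.010,1.815))
o=bot.get_obs(); c=bot.camera("scene"); x,y,z=o["eef_pos"]
print(proj(c,[[x,y,z+.003],[x,y,z+.045]]))
h=cv2.cvtColor(c["image"],cv2.COLOR_RGB2HSV)
m=cv2.inRange(h,(126,40,40),(170,255,255)); print([(r,(np.nonzero(m[r,325:350])[0]+325).tolist()) for r in range(190,215)])
E
```

```text
([-0.0044, -0.0013, 0.0747], np.float64(-0.001))
[[338.198071   207.80887531]
 [338.52574599 196.78837094]]
[(190, []), (191, []), (192, []), (193, []), (194, []), (195, []), (196, []), (197, []), (198, []), (199, [336]), (200, [336, 337, 338]), (201, [336, 337, 338]), (202, [336, 337, 338]), (203, [336, 337, 338]), (204, [336, 337, 338]), (205, [336, 337, 338, 339, 340]), (206, [336, 337, 338, 339, 340, 341]), (207, [336, 337, 338, 339, 340, 341]), (208, [336, 337, 338, 339, 340, 341]), (209, [336, 337, 338, 339, 340]), (210, []), (211, []), (212, []), (213, [330, 331, 332, 333, 334, 335]), (214, [330, 331, 332, 333, 334, 335])]
```

>>> jog_arm([
  {"delta_pos":[-0.004,-0.001,0.02],"yaw":0,"fingers":0},
  {"delta_pos":[-0.004,-0.001,0.035],"yaw":0,"fingers":0},
  {"delta_pos":[-0.004,-0.001,0.035],"yaw":0,"fingers":0},
])

```text
clock: 6.7
eef_pos: [0.5529, -0.042, 0.0207]
tool_rot: [0.616, 0.788, -0.0, -0.0]
ft_force: [1.0, -1.0, -0.7]
grip_width: 0.0142
grasp_force: 58.6
```

>>> jog_arm([
  {"delta_pos":[0,0,0.018],"yaw":0,"fingers":0},
  {"delta_pos":[0,0,0.034],"yaw":0,"fingers":0},
  {"delta_pos":[0,0,0.034],"yaw":0,"fingers":0},
])

```text
clock: 7.0
eef_pos: [0.5526, -0.042, 0.0101]
tool_rot: [0.616, 0.788, -0.001, -0.001]
ft_force: [-0.5, 0.7, -0.3]
grip_width: 0.0143
grasp_force: 58.6
```

Inserted without resistance. Opening a little, then straight up.

>>> jog_arm([
  {"delta_pos":[0,0,0],"yaw":0,"fingers":0.32},
  {"delta_pos":[0,0,0],"yaw":0,"fingers":0.32},
  {"delta_pos":[0,0,0],"yaw":0,"fingers":0.32},
  {"delta_pos":[0,0,-0.1],"yaw":0,"fingers":0.32},
  {"delta_pos":[0,0,-0.2],"yaw":0,"fingers":0.32},
  {"delta_pos":[0,0,-0.3],"yaw":0,"fingers":0.32},
  {"delta_pos":[0,0,-0.4],"yaw":0,"fingers":0.5},
  {"delta_pos":[0,0,-0.4],"yaw":0,"fingers":0.5},
])

```text
clock: 7.8
eef_pos: [0.5569, -0.0423, 0.1363]
tool_rot: [0.616, 0.788, 0.003, 0.004]
ft_force: [-0.0, -0.1, 0.2]
grip_width: 0.0426
grasp_force: 0.0
```

```bash
cat > st.py <<'E'
from h import *
c=bot.camera("scene"); W=world(c); h=cv2.cvtColor(c["image"],cv2.COLOR_RGB2HSV)
m=(cv2.inRange(h,(126,40,40),(170,255,255))).astype(np.uint8)
k,l,s,ce=cv2.connectedComponentsWithStats(m)
for i in range(1,k):
    if s[i,4]>12: print("purple",s[i].tolist(),ce[i].round(1),np.nanmedian(W[l==i],0).round(3))
mm=((cv2.inRange(h,(100,100,30),(128,255,255))>0)&(W[...,2]>.0425)&(W[...,2]<.075)&(np.hypot(W[...,0]-.55,W[...,1]-.02)<.15)).astype(np.uint8)
k,l,s,ce=cv2.connectedComponentsWithStats(mm)
for i in range(1,k): print("cap",s[i,4],ray(c,*ce[i],.053)[:2].round(4),np.nanpercentile(W[l==i][:,2],[50,95]).round(4))
E
python3 st.py; python3 -c "
from h import *
print(plan(.5055,.325,.12,2.76))"
```

```text
purple [116, 5, 42, 40, 1112] [137.5  23.3] [0.951 0.258 0.539]
purple [336, 207, 6, 6, 26] [338.8 209.1] [ 0.548 -0.038  0.036]
purple [330, 213, 6, 6, 32] [332.4 215.2] [ 0.542 -0.004  0.035]
purple [323, 219, 7, 6, 33] [325.9 221.5] [0.533 0.029 0.036]
purple [310, 233, 6, 6, 35] [312.4 235.4] [0.517 0.094 0.035]
purple [242, 284, 7, 10, 46] [245.2 288.3] [0.5   0.328 0.022]
cap 24 [ 0.5502 -0.0393] [0.0542 0.0589]
cap 27 [ 0.5451 -0.0086] [0.0557 0.0599]
cap 27 [0.5371 0.0244] [0.0561 0.0587]
cap 29 [0.521 0.091] [0.0556 0.0595]
([1.228, 0.1332, 0.0448], np.float64(-1.204))
```

Pocket 1 is filled and its cap is level with the others. Now the left spare.

>>> jog_arm([
  {"delta_pos":[0.95,0.1,-0.1],"yaw":-0.98,"fingers":0.5},
  {"delta_pos":[0.95,0.1,-0.1],"yaw":-0.98,"fingers":0.5},
  {"delta_pos":[0.95,0.1,-0.1],"yaw":-0.98,"fingers":0.5},
  {"delta_pos":[0.95,0.1,-0.1],"yaw":-0.98,"fingers":0.5},
  {"delta_pos":[0.95,0.1,-0.1],"yaw":-0.98,"fingers":0.5},
  {"delta_pos":[0.95,0.1,-0.1],"yaw":-0.98,"fingers":0.5},
  {"delta_pos":[0.95,0.1,-0.1],"yaw":-0.98,"fingers":0.5},
  {"delta_pos":[0.95,0.1,-0.1],"yaw":-0.98,"fingers":0.5},
])

```text
clock: 8.65
eef_pos: [0.5127, 0.2423, 0.1597]
tool_rot: [0.274, 0.962, -0.001, -0.001]
ft_force: [0.5, -0.6, -0.5]
grip_width: 0.0426
grasp_force: 0.0
```

```bash
python3 -c "
from h import *
print(bot.get_obs()['joint_pos'].round(3));print(plan(.506,.325,.1,2.76))"
```

```text
[ 0.442  0.397  0.109  1.285 -0.     0.997]
([0.1641, 0.2228, 0.1986], np.float64(-0.221))
```

>>> jog_arm([
  {"delta_pos":[0.164,0.223,0.1],"yaw":-0.22,"fingers":0.5},
  {"delta_pos":[0.164,0.223,0.199],"yaw":-0.22,"fingers":0.5},
  {"delta_pos":[0.164,0.223,0.199],"yaw":-0.22,"fingers":0.5},
  {"delta_pos":[0.164,0.223,0.199],"yaw":-0.22,"fingers":0.5},
])

```text
clock: 9.05
eef_pos: [0.506, 0.3228, 0.0988]
tool_rot: [0.192, 0.981, -0.002, -0.002]
ft_force: [0.4, -0.3, -0.2]
grip_width: 0.0427
grasp_force: 0.0
```

```bash
python3 - <<'E'
from h import *
print(plan(.506,.325,-.003,2.76)); c=bot.camera("scene"); print(cap(c,(.506,.325)))
T=dict(np.load("top0.npz")); W=world(T)
# marker region: dark or elevated points near the vial
for r in range(203,222): print(r,[int(x) for x in (W[r,203:222,2]*1000).round()],[int(a) for a in T["image"][r,203:222].sum(1)])
print(W[208,203],W[208,221],W[220,210])
E
```

```text
([0.0018, 0.0084, 0.3391], np.float64(-0.005))
(array([0.50744731, 0.32399599]), 25)
203 [-3, 0, -4, 5, -6, -1, -3, 0, 1, -2, 3, 2, 3, 5, -1, 0, 4, -2, -1] [425, 423, 426, 435, 431, 425, 423, 422, 430, 425, 427, 424, 429, 426, 425, 423, 431, 428, 427]
204 [-5, -2, 2, -2, 2, 4, -3, 1, -3, -4, -6, -8, -2, -4, -1, 3, -2, 1, -4] [428, 426, 423, 429, 429, 426, 422, 421, 425, 415, 401, 404, 418, 422, 429, 429, 426, 430, 430]
205 [-5, 0, -4, 3, -3, -3, 3, 0, -2, -1, 4, 1, 0, -1, -3, 0, 0, -2, -2] [422, 427, 424, 430, 427, 427, 424, 419, 399, 362, 322, 327, 381, 400, 424, 417, 406, 427, 425]
206 [-1, -4, -2, -2, -2, -3, -4, -4, -2, 50, 45, 48, 43, -1, -1, -4, 4, 1, -2] [424, 424, 427, 430, 423, 427, 424, 399, 325, 242, 215, 234, 272, 326, 386, 390, 392, 421, 426]
207 [0, -4, -5, -1, 3, -3, -2, 0, 48, 48, 52, 48, 44, 47, 27, 1, 1, -1, 0] [424, 429, 426, 429, 428, 426, 420, 368, 257, 199, 201, 199, 198, 207, 302, 345, 394, 424, 427]
208 [-1, 1, -1, 4, -2, 2, -1, -3, 45, 45, 46, 45, 46, 45, 29, 19, -2, -2, -2] [424, 432, 425, 426, 428, 425, 409, 338, 231, 197, 193, 201, 190, 182, 237, 245, 333, 415, 429]
209 [5, -2, -2, -2, 2, 0, 0, 3, 45, 44, 50, 51, 47, 39, 30, 20, 4, -1, -2] [427, 428, 427, 427, 417, 399, 392, 352, 240, 198, 198, 198, 181, 179, 216, 221, 311, 414, 428]
210 [3, -1, 0, -2, -3, 3, 8, 16, 19, 47, 44, 51, 47, 33, 29, 15, 3, -2, 2] [426, 423, 426, 427, 407, 346, 326, 299, 238, 213, 188, 189, 158, 182, 193, 217, 334, 422, 431]
211 [1, -1, 2, 1, 0, -2, 12, 11, 13, 14, 36, 38, 31, 22, 16, 10, -2, -2, 5] [423, 422, 430, 423, 400, 331, 304, 286, 248, 195, 189, 192, 186, 197, 206, 276, 383, 423, 430]
212 [3, 0, -3, 0, -4, 11, 17, 14, 15, 12, 0, -2, 6, 7, 5, -2, -7, 2, -1] [428, 429, 426, 420, 401, 365, 350, 285, 240, 216, 237, 254, 250, 253, 310, 359, 415, 429, 428]Traceback (most recent call last):
  File "<stdin>", line 5, in <module>
ValueError: cannot convert float NaN to integer
```

The depth rows put the marker's end about 15 mm high right next to the vial (px 209–212, 210–213). The fingertips stay at about 27 mm, so they clear it. Grasping.

>>> jog_arm([
  {"delta_pos":[0,0.006,0.1],"yaw":0,"fingers":0.5},
  {"delta_pos":[0,0.006,0.2],"yaw":0,"fingers":0.5},
  {"delta_pos":[0,0.006,0.3],"yaw":0,"fingers":0.5},
  {"delta_pos":[0,0.006,0.339],"yaw":0,"fingers":0.5},
  {"delta_pos":[0,0.006,0.339],"yaw":0,"fingers":0.5},
  {"delta_pos":[0,0.006,0.339],"yaw":0,"fingers":0},
  {"delta_pos":[0,0.006,0.339],"yaw":0,"fingers":0},
  {"delta_pos":[0,0.006,0.339],"yaw":0,"fingers":0},
  {"delta_pos":[0,0.006,0.339],"yaw":0,"fingers":0},
])

```text
clock: 10.0
eef_pos: [0.5098, 0.327, 0.002]
tool_rot: [0.191, 0.982, 0.001, 0.002]
ft_force: [-0.9, -2.0, 7.4]
grip_width: 0.0137
grasp_force: 58.6
```

>>> jog_arm([
  {"delta_pos":[0,0,-0.1],"yaw":0,"fingers":0},
  {"delta_pos":[0,0,-0.2],"yaw":0,"fingers":0},
  {"delta_pos":[0,0,-0.3],"yaw":0,"fingers":0},
  {"delta_pos":[0,0,-0.36],"yaw":0,"fingers":0},
  {"delta_pos":[0,0,-0.36],"yaw":0,"fingers":0},
])

```text
clock: 10.5
eef_pos: [0.5103, 0.328, 0.1118]
tool_rot: [0.191, 0.982, 0.003, 0.003]
ft_force: [1.1, 0.5, 0.6]
grip_width: 0.0139
grasp_force: 58.5
```

```bash
cat > vial.py <<'E'
from h import *
o=bot.get_obs(); c=bot.camera("scene"); W=world(c); x,y,z=o["eef_pos"]
h=cv2.cvtColor(c["image"],cv2.COLOR_RGB2HSV)
for nm,lo,hi in(("blue",(100,110,30),(125,255,255)),("purple",(126,40,30),(165,255,255))):
    m=(cv2.inRange(h,lo,hi)>0)&(np.hypot(W[...,0]-x,W[...,1]-y)<.03)&(W[...,2]>z-.01)
    v,u=np.nonzero(m); print(nm,len(v),np.nanmedian(W[m],0).round(4),[(int(r),int(u[v==r].min()),int(u[v==r].max())) for r in sorted(set(v))])
print(o["eef_pos"].round(4),proj(c,[[x,y,z-.002],[x,y,z+.045]]).tolist(),o["grip_width"])
E
python3 vial.py; python3 -c "
from h import *
print(plan(.529,.057,.085,1.815))"
```

```text
blue 38 [0.5023 0.3311 0.1567] [(247, 234, 238), (248, 233, 239), (249, 234, 239), (250, 234, 239), (251, 234, 239), (252, 234, 238), (253, 235, 237)]
purple 46 [0.5014 0.3317 0.133 ] [(253, 239, 240), (254, 234, 240), (255, 235, 239), (256, 235, 239), (257, 236, 240), (258, 236, 240), (259, 236, 240), (260, 237, 240), (261, 237, 240), (262, 237, 240)]
[0.5103 0.328  0.1118] [[238.27015138746972, 261.4157657043911], [235.6122973245584, 247.2913662071105]] 0.013864284551833557
([-0.3989, -0.8103, 0.0798], np.float64(1.2))
```

>>> jog_arm([
  {"delta_pos":[-0.07,-0.14,0],"yaw":0.15,"fingers":0},
  {"delta_pos":[-0.14,-0.28,0],"yaw":0.33,"fingers":0},
  {"delta_pos":[-0.21,-0.42,0],"yaw":0.5,"fingers":0},
  {"delta_pos":[-0.28,-0.56,0],"yaw":0.66,"fingers":0},
  {"delta_pos":[-0.34,-0.7,0],"yaw":0.82,"fingers":0},
  {"delta_pos":[-0.399,-0.81,0],"yaw":0.98,"fingers":0},
  {"delta_pos":[-0.399,-0.81,0.04],"yaw":1,"fingers":0},
  {"delta_pos":[-0.399,-0.81,0.08],"yaw":1,"fingers":0},
])

```text
clock: 11.35
eef_pos: [0.5271, 0.0554, 0.082]
tool_rot: [0.553, 0.833, -0.0, -0.001]
ft_force: [-0.9, -0.2, -0.6]
grip_width: 0.0137
grasp_force: 58.6
```

```bash
python3 -c "
from h import *
print(plan(.529,.057,.07,1.815))"
```

```text
([0.0025, 0.0079, 0.0399], np.float64(0.198))
```

>>> jog_arm([
  {"delta_pos":[0.002,0.008,0.02],"yaw":0.198,"fingers":0},
  {"delta_pos":[0.002,0.008,0.04],"yaw":0.198,"fingers":0},
  {"delta_pos":[0.002,0.008,0.04],"yaw":0.198,"fingers":0},
])

```text
clock: 11.65
eef_pos: [0.5282, 0.0588, 0.0696]
tool_rot: [0.613, 0.79, -0.001, -0.001]
ft_force: [-0.0, 0.1, -0.3]
grip_width: 0.014
grasp_force: 58.5
```

```bash
python3 vial.py; python3 -c "
from h import *
print(plan(.529,.057,.036,1.815))"
```

```text
blue 22 [0.5287 0.0679 0.1146] [(205, 317, 318), (206, 316, 318), (207, 315, 318), (208, 315, 318), (209, 315, 318), (210, 316, 318), (215, 324, 324), (216, 324, 324)]
purple 37 [0.5205 0.0663 0.0865] [(211, 316, 317), (212, 317, 319), (213, 317, 318), (214, 317, 318), (215, 317, 320), (216, 317, 321), (217, 318, 321), (218, 318, 321), (219, 318, 321), (220, 318, 321), (221, 318, 320)]
[0.5282 0.0588 0.0696] [[318.94855413568894, 219.19732603492375], [318.8367249746118, 206.17591887508792]] 0.013982680147507727
([-0.0056, -0.0003, 0.1146], np.float64(0.007))
```

>>> jog_arm([
  {"delta_pos":[-0.004,0.002,0.05],"yaw":0,"fingers":0},
  {"delta_pos":[-0.004,0.002,0.1],"yaw":0,"fingers":0},
  {"delta_pos":[-0.004,0.002,0.114],"yaw":0,"fingers":0},
  {"delta_pos":[-0.004,0.002,0.114],"yaw":0,"fingers":0},
])

```text
clock: 12.1
eef_pos: [0.53, 0.057, 0.037]
tool_rot: [0.615, 0.789, -0.001, -0.001]
ft_force: [0.2, 0.4, 1.3]
grip_width: 0.0136
grasp_force: 58.6
```

```bash
python3 vial.py; python3 - <<'E'
from h import *
print(plan(.529,.057,.024,1.815))
c=bot.camera("scene"); cv2.imwrite("pics/p2.png",cv2.convertScaleAbs(cv2.resize(c["image"][180:255,285:375,::-1],(720,600),interpolation=cv2.INTER_CUBIC),alpha=1.6))
E
```

```text
blue 121 [0.5193 0.0592 0.0308] [(213, 318, 318), (214, 316, 326), (215, 316, 326), (216, 316, 326), (217, 316, 326), (218, 316, 326), (219, 318, 318), (224, 315, 323), (225, 315, 328), (226, 314, 329), (227, 312, 329), (228, 314, 329), (229, 315, 328), (230, 315, 327), (231, 315, 327), (232, 316, 328), (233, 318, 327), (234, 317, 323), (235, 316, 323), (236, 318, 318)]
purple 67 [0.5262 0.0608 0.0437] [(219, 325, 326), (220, 317, 325), (221, 317, 326), (222, 317, 327), (223, 317, 327), (224, 316, 327), (225, 317, 321), (226, 317, 322), (227, 317, 322), (228, 317, 321), (229, 317, 320), (233, 315, 315), (234, 315, 315), (236, 315, 315)]
[0.53  0.057 0.037] [[319.0528230558961, 227.20611484130882], [318.94589134745456, 214.64807520156214]] 0.013647225137104266
([0.0015, -0.0054, 0.0456], np.float64(0.003))
```

View pics/p2.png

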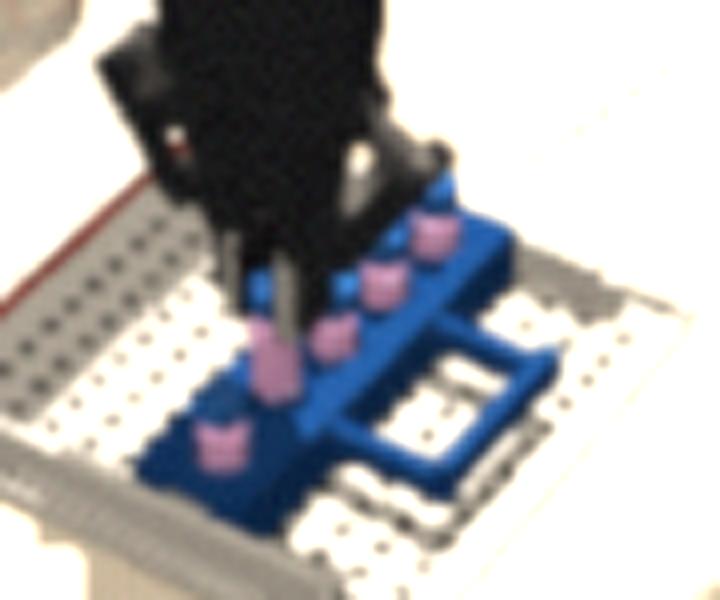

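The crop shows the vial over pocket 4, with its body at crop px (275,375), on line with the others. Only a slight tilt is visible. Lowering.

>>> jog_arm([
  {"delta_pos":[0.001,-0.003,0.015],"yaw":0,"fingers":0},
  {"delta_pos":[0.001,-0.003,0.03],"yaw":0,"fingers":0},
  {"delta_pos":[0.001,-0.003,0.043],"yaw":0,"fingers":0},
  {"delta_pos":[0.001,-0.003,0.043],"yaw":0,"fingers":0},
])

```text
clock: 12.6
eef_pos: [0.5335, 0.0566, 0.0286]
tool_rot: [0.615, 0.788, 0.003, 0.003]
ft_force: [1.4, -1.0, -0.2]
grip_width: 0.0138
grasp_force: 58.7
```

>>> jog_arm([
  {"delta_pos":[0,0,0],"yaw":0,"fingers":0},
])

```text
clock: 12.7
eef_pos: [0.5312, 0.0566, 0.026]
tool_rot: [0.615, 0.788, 0.001, 0.001]
ft_force: [-0.4, 0.4, 0.3]
grip_width: 0.0139
grasp_force: 58.8
```

```bash
python3 vial.py; python3 - <<'E'
from h import *
o=bot.get_obs();print(o["ft_force"],o["joint_vel"].round(3),o["tau"].round(2)); print(plan(.529,.057,.024,1.815))
E
```

```text
blue 122 [0.5168 0.0588 0.03  ] [(216, 318, 318), (217, 316, 318), (218, 316, 318), (219, 315, 318), (220, 316, 318), (221, 316, 318), (224, 315, 315), (225, 314, 328), (226, 313, 328), (227, 313, 329), (228, 315, 329), (229, 315, 329), (230, 315, 329), (231, 315, 329), (232, 315, 328), (233, 316, 327), (234, 316, 326), (235, 316, 326), (236, 322, 325), (237, 323, 324), (238, 322, 322)]
purple 66 [0.5263 0.0641 0.0381] [(221, 325, 327), (222, 315, 326), (223, 316, 327), (224, 316, 326), (225, 316, 326), (226, 316, 321), (227, 316, 321), (228, 316, 321), (229, 316, 321), (230, 316, 321), (231, 316, 321), (233, 315, 315), (234, 315, 315), (235, 315, 315)]
[0.5312 0.0566 0.026 ] [[318.9024151187151, 229.77660530884302], [318.792339140211, 217.36919230853638]] 0.013875965033114014
[ 0.41127878  0.56820724 -0.45567683] [ 0.002  0.016 -0.014  0.     0.001  0.001] [  0.1  -43.47  21.31   0.13   0.08  -0.  ]
([0.0025, -0.004, 0.004], np.float64(0.001))
```

>>> jog_arm([
  {"delta_pos":[0,-0.004,0.01],"yaw":0,"fingers":0},
  {"delta_pos":[0,-0.004,0.02],"yaw":0,"fingers":0},
  {"delta_pos":[0,-0.004,0.03],"yaw":0,"fingers":0},
  {"delta_pos":[0,-0.004,0.035],"yaw":0,"fingers":0},
  {"delta_pos":[0,-0.004,0.035],"yaw":0,"fingers":0},
  {"delta_pos":[0,-0.004,0.035],"yaw":0,"fingers":0},
])

```text
clock: 13.35
eef_pos: [0.5282, 0.0564, 0.0138]
tool_rot: [0.615, 0.788, -0.0, -0.0]
ft_force: [0.1, -0.3, 0.1]
grip_width: 0.0137
grasp_force: 58.7
```

```bash
python3 vial.py|tail -2; python3 st.py
```

```text
purple 37 [0.5224 0.0652 0.0349] [(221, 327, 327), (222, 327, 327), (223, 327, 327), (224, 327, 327), (225, 327, 327), (226, 316, 318), (227, 316, 319), (228, 317, 319), (229, 317, 319), (230, 317, 322), (231, 317, 322), (232, 318, 321), (234, 316, 316), (235, 316, 316), (236, 316, 316)]
[0.5282 0.0564 0.0138] [[319.6802815710088, 233.4076565848868], [319.5906679002223, 221.15864130723222]] 0.013651422950263241
purple [116, 4, 42, 41, 1120] [137.5  23.3] [0.951 0.258 0.539]
purple [338, 208, 4, 5, 13] [339.8 210.5] [ 0.544 -0.038  0.031]
purple [316, 226, 7, 7, 32] [318.8 229.2] [0.522 0.065 0.037]
purple [310, 234, 7, 6, 40] [313.  236.4] [0.513 0.095 0.034]
cap 6 [ 0.5522 -0.0413] [0.0561 0.0584]
cap 3 [0.5434 0.0012] [0.0506 0.0542]
cap 21 [0.5315 0.0607] [0.0601 0.073 ]
cap 28 [0.5163 0.0924] [0.0549 0.0596]
```

The vial is in the pocket, as the rack followed it by about 3 mm. Releasing.

>>> jog_arm([
  {"delta_pos":[0,0,0.005],"yaw":0,"fingers":0.3},
  {"delta_pos":[0,0,0.005],"yaw":0,"fingers":0.3},
  {"delta_pos":[0,0,0.005],"yaw":0,"fingers":0.3},
  {"delta_pos":[0,0,-0.1],"yaw":0,"fingers":0.3},
  {"delta_pos":[0,0,-0.2],"yaw":0,"fingers":0.3},
  {"delta_pos":[0,0,-0.3],"yaw":0,"fingers":0.3},
  {"delta_pos":[0,0,-0.35],"yaw":0,"fingers":0},
  {"delta_pos":[0,0,-0.35],"yaw":0,"fingers":0},
])

```text
clock: 14.25
eef_pos: [0.5308, 0.0566, 0.122]
tool_rot: [0.615, 0.788, 0.002, 0.002]
ft_force: [-0.6, -0.3, -0.1]
grip_width: 0.0002
grasp_force: 0.0
```

```bash
python3 st.py; python3 - <<'E'
from h import *
W=None
c=bot.camera("scene"); P=rack(c); y=.245; R=np.array([[np.cos(y),np.sin(y)],[-np.sin(y),np.cos(y)]]); Q=P@R.T
print(Q[:,0].max(),Q[:,0].min()); S=dict(np.load("scene0.npz")); Q0=rack(S)@R.T; print(Q0[:,0].max(),Q0[:,0].min())
E
```

```text
purple [115, 5, 43, 40, 1123] [137.4  23.3] [0.951 0.258 0.539]
purple [336, 207, 7, 6, 28] [338.9 209.8] [ 0.547 -0.035  0.034]
purple [330, 213, 6, 6, 30] [332.4 215.8] [ 0.54  -0.003  0.035]
purple [324, 220, 6, 6, 34] [326.4 222.4] [0.531 0.03  0.034]
purple [317, 227, 6, 6, 34] [319.5 229.4] [0.522 0.063 0.036]
purple [310, 234, 7, 6, 38] [312.9 236.3] [0.513 0.096 0.034]
cap 20 [ 0.5487 -0.0374] [0.0536 0.0583]
cap 26 [ 0.5432 -0.0077] [0.0552 0.0605]
cap 28 [0.5343 0.0263] [0.056  0.0594]
cap 30 [0.525  0.0592] [0.0554 0.0587]
cap 31 [0.5172 0.0922] [0.0546 0.0592]
0.5464280758783256 0.45043452576970694
0.5488881631643394 0.45296566776822306
```

All five vials are seated: the caps are level at about 55 mm and evenly spaced. The rack is 2.5 mm back from its starting place. Now I'll turn the hand and go behind the handle.

>>> jog_arm([
  {"delta_pos":[0,0,0],"yaw":-1,"fingers":0},
  {"delta_pos":[0,0,0],"yaw":-1,"fingers":0},
  {"delta_pos":[0,0,0],"yaw":-1,"fingers":0},
  {"delta_pos":[0,0,0],"yaw":-1,"fingers":0},
  {"delta_pos":[0,0,0],"yaw":-1,"fingers":0},
  {"delta_pos":[0,0,0],"yaw":-1,"fingers":0},
])

```text
clock: 14.95
eef_pos: [0.5271, 0.0562, 0.117]
tool_rot: [0.265, 0.964, -0.001, -0.002]
ft_force: [-1.3, 0.1, 0.5]
grip_width: 0.0001
grasp_force: 0.0
```

```bash
python3 -c "
from h import *
print(plan(.4378,-.001,.1,3.387))"
```

```text
([0.1581, -0.3162, 0.0578], np.float64(-0.996))
```

>>> jog_arm([
  {"delta_pos":[0.158,-0.316,0.03],"yaw":-0.996,"fingers":0},
  {"delta_pos":[0.158,-0.316,0.03],"yaw":-0.996,"fingers":0},
  {"delta_pos":[0.158,-0.316,0.058],"yaw":-0.996,"fingers":0},
  {"delta_pos":[0.158,-0.316,0.058],"yaw":-0.996,"fingers":0},
  {"delta_pos":[0.158,-0.316,0.058],"yaw":-0.996,"fingers":0},
  {"delta_pos":[0.158,-0.316,0.058],"yaw":-0.996,"fingers":0},
  {"delta_pos":[0.158,-0.316,0.058],"yaw":-0.996,"fingers":0},
])

```text
clock: 15.65
eef_pos: [0.4377, -0.0006, 0.1001]
tool_rot: [-0.121, 0.993, 0.0, -0.002]
ft_force: [-0.8, -0.1, -0.2]
grip_width: -0.0002
grasp_force: 0.0
```

```bash
python3 - <<'E'
from h import *
print(plan(.4378,-.001,-.014,3.387)); o=bot.get_obs(); print(o["joint_pos"].round(2),o["ft_force"])
E
```

```text
([-0.0011, -0.0016, 0.3804], np.float64(-0.005))
[-0.    0.2  -0.33  1.04  0.   -0.24] [-0.84644036 -0.12702025 -0.1913392 ]
```

>>> jog_arm([
  {"delta_pos":[0,-0.001,0.1],"yaw":0,"fingers":0},
  {"delta_pos":[0,-0.001,0.2],"yaw":0,"fingers":0},
  {"delta_pos":[0,-0.001,0.3],"yaw":0,"fingers":0},
  {"delta_pos":[0,-0.001,0.36],"yaw":0,"fingers":0},
  {"delta_pos":[0,-0.001,0.38],"yaw":0,"fingers":0},
  {"delta_pos":[0,-0.001,0.38],"yaw":0,"fingers":0},
  {"delta_pos":[0,-0.001,0.38],"yaw":0,"fingers":0},
])

```text
clock: 16.35
eef_pos: [0.4398, -0.0008, -0.0119]
tool_rot: [-0.121, 0.993, -0.0, 0.0]
ft_force: [-0.3, 0.4, -0.4]
grip_width: -0.0001
grasp_force: 0.0
```

```bash
python3 - <<'E'
from h import *
c=bot.camera("scene"); W=world(c); o=bot.get_obs(); print(o["eef_pos"])
cv2.imwrite("pics/h.png",cv2.convertScaleAbs(cv2.resize(c["image"][170:260,280:390,::-1],(733,600),interpolation=cv2.INTER_CUBIC),alpha=1.6))
E
```

```text
[ 0.44020335 -0.00085044 -0.01148545]
```

View pics/h.png

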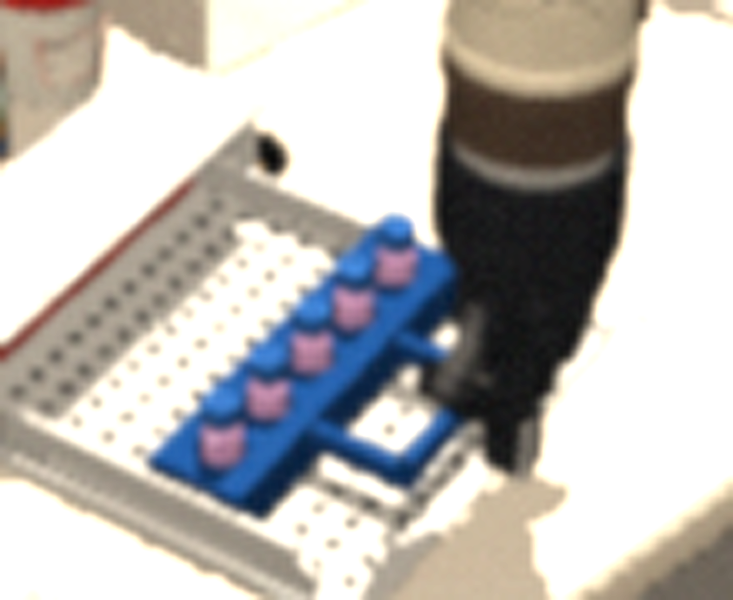

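The crop shows five seated vials and the shut fingertips at (515,465), behind the handle bar. Starting a slow slide forward.

>>> jog_arm([
  {"delta_pos":[-0.02,0,0.009],"yaw":0,"fingers":0},
  {"delta_pos":[-0.035,0,0.009],"yaw":0,"fingers":0},
  {"delta_pos":[-0.05,0,0.009],"yaw":0,"fingers":0},
  {"delta_pos":[-0.065,0,0.009],"yaw":0,"fingers":0},
  {"delta_pos":[-0.08,0,0.009],"yaw":0,"fingers":0},
  {"delta_pos":[-0.1,0,0.009],"yaw":0,"fingers":0},
  {"delta_pos":[-0.12,0,0.009],"yaw":0,"fingers":0},
  {"delta_pos":[-0.14,0,0.009],"yaw":0,"fingers":0},
  {"delta_pos":[-0.16,0,0.009],"yaw":0,"fingers":0},
  {"delta_pos":[-0.18,0,0.009],"yaw":0,"fingers":0},
  {"delta_pos":[-0.19,0,0.009],"yaw":0,"fingers":0},
  {"delta_pos":[-0.2,0,0.009],"yaw":0,"fingers":0},
])

```text
clock: 17.6
eef_pos: [0.4977, 0.0136, -0.0151]
tool_rot: [-0.121, 0.993, 0.0, -0.0]
ft_force: [-0.0, -1.3, 0.0]
grip_width: -0.0003
grasp_force: 0.3
```

```bash
cat > rk.py <<'E'
from h import *
c=bot.camera("scene"); o=bot.get_obs(); u=np.array([np.cos(.245),np.sin(.245)])
P=rack(c)@u; Q=rack(c)@np.array([-u[1],u[0]]); print("tcp s",o["eef_pos"][:2]@u,"lat",o["eef_pos"][:2]@[-u[1],u[0]],"z",o["eef_pos"][2],"F",-(o["ft_force"][:2]@u),o["ft_force"])
print("rack far",P.max(),"near",P.min(),"lat",Q.min(),Q.max())
W=world(c); h=cv2.cvtColor(c["image"],cv2.COLOR_RGB2HSV); m=((cv2.inRange(h,(100,100,30),(128,255,255))>0)&(W[...,2]>.0425)&(W[...,2]<.075)&(np.hypot(W[...,0]-.57,W[...,1]-.02)<.18)).astype(np.uint8)
k,l,s,ce=cv2.connectedComponentsWithStats(m)
for i in range(1,k): print("cap",s[i,4],ray(c,*ce[i],.053)[:2].round(4),np.nanmedian(W[l==i][:,2]).round(4))
S=np.load("scene0.npz"); 
E
python3 rk.py; python3 - <<'E'
from h import *
# keeper front edge from initial top depth: z~.065 surface
T=dict(np.load("top0.npz")); W=world(T); u=np.array([np.cos(.245),np.sin(.245)]); s=W[...,:2]@u; t=W[...,:2]@[-u[1],u[0]]
m=(abs(W[...,2]-.065)<.006)&(abs(t+.105)<.085)&(s>.5)&(s<.8); print("keeper s",np.percentile(s[m],[1,2,5,50,95]), m.sum())
E
```

```text
tcp s 0.4867763168462277 lat -0.1075724629934439 z -0.014960153760061372 F -0.014314499442814141 [-0.18758525  0.80928812 -0.03280585]
rack far 1.7442226454608467 near 1.4846353101822685 lat -0.5587265394857919 -0.24914615538843063
cap 10 [ 0.5929 -0.0223] 0.0517
cap 26 [0.5869 0.0041] 0.0548
cap 29 [0.579  0.0376] 0.0559
cap 29 [0.5703 0.0712] 0.0549
cap 32 [0.5631 0.1032] 0.0558
cap 1 [0.4981 0.0373] 0.0641
keeper s [0.61306043 0.61368184 0.61599523 0.65042639 0.78736414] 1397
```

>>> jog_arm([
  {"delta_pos":[-0.02,0,0],"yaw":0,"fingers":0},
  {"delta_pos":[-0.04,0,0],"yaw":0,"fingers":0},
  {"delta_pos":[-0.06,0,0],"yaw":0,"fingers":0},
  {"delta_pos":[-0.08,0,0],"yaw":0,"fingers":0},
  {"delta_pos":[-0.1,0,0],"yaw":0,"fingers":0},
  {"delta_pos":[-0.12,0,0],"yaw":0,"fingers":0},
  {"delta_pos":[-0.13,0,0],"yaw":0,"fingers":0},
  {"delta_pos":[-0.14,0,0],"yaw":0,"fingers":0},
  {"delta_pos":[-0.14,0,0],"yaw":0,"fingers":0},
  {"delta_pos":[-0.14,0,0],"yaw":0,"fingers":0},
])

```text
clock: 18.65
eef_pos: [0.5384, 0.0236, -0.015]
tool_rot: [-0.121, 0.993, 0.0, 0.0]
ft_force: [-0.7, -0.0, 0.8]
grip_width: -0.0
grasp_force: 0.0
```

```bash
python3 rk.py
```

```text
tcp s 0.527880729734703 lat -0.10764330984688383 z -0.01497824457577597 F 0.3914687805586344 [-0.73667113  1.33248794  0.79018691]
rack far 1.7442226454608467 near 1.4846353101822685 lat -0.5587265394857919 -0.24914615538843063
cap 2 [ 0.6345 -0.0105] 0.0503
cap 22 [0.6271 0.0144] 0.0536
cap 21 [0.6189 0.0477] 0.0551
cap 23 [0.6105 0.0808] 0.0557
cap 23 [0.6024 0.1129] 0.0558
cap 1 [0.5339 0.046 ] 0.0719
```

Still free sliding. I'll continue in 4 mm pushes, reading the force as I go.

>>> jog_arm([
  {"delta_pos":[-0.01,0,0],"yaw":0,"fingers":0},
  {"delta_pos":[-0.02,0,0],"yaw":0,"fingers":0},
  {"delta_pos":[-0.03,0,0],"yaw":0,"fingers":0},
  {"delta_pos":[-0.03,0,0],"yaw":0,"fingers":0},
  {"delta_pos":[-0.03,0,0],"yaw":0,"fingers":0},
])

```text
clock: 19.2
eef_pos: [0.5474, 0.0258, -0.0149]
tool_rot: [-0.121, 0.993, -0.0, 0.0]
ft_force: [0.0, 0.3, 0.0]
grip_width: 0.0002
grasp_force: 0.0
```

>>> jog_arm([
  {"delta_pos":[-0.007,0,0],"yaw":0,"fingers":0},
  {"delta_pos":[-0.013,0,0],"yaw":0,"fingers":0},
  {"delta_pos":[-0.013,0,0],"yaw":0,"fingers":0},
  {"delta_pos":[-0.013,0,0],"yaw":0,"fingers":0},
])

```text
clock: 19.6
eef_pos: [0.5502, 0.0265, -0.0151]
tool_rot: [-0.121, 0.993, -0.0, -0.001]
ft_force: [-3.8, -1.4, 3.5]
grip_width: 0.0001
grasp_force: 1.7
```

>>> jog_arm([
  {"delta_pos":[-0.005,0,0],"yaw":0,"fingers":0},
  {"delta_pos":[-0.01,0,0],"yaw":0,"fingers":0},
  {"delta_pos":[-0.01,0,0],"yaw":0,"fingers":0},
  {"delta_pos":[-0.01,0,0],"yaw":0,"fingers":0},
  {"delta_pos":[-0.01,0,0],"yaw":0,"fingers":0},
])

```text
clock: 20.1
eef_pos: [0.5524, 0.0271, -0.0151]
tool_rot: [-0.121, 0.993, -0.0, -0.001]
ft_force: [-5.6, -2.8, 4.4]
grip_width: 0.0002
grasp_force: 2.9
```

```bash
python3 - <<'E'
from h import *
u=np.array([np.cos(.245),np.sin(.245)]); F=[]
for _ in range(5):
    bot.camera("top"); o=bot.get_obs(); F.append([*o["ft_force"],-(o["ft_force"][:2]@u)])
print(np.array(F).round(2),o["eef_pos"],o["eef_pos"][:2]@u)
E
```

```text
[[-4.85 -1.05  4.28  4.96]
 [-5.52 -1.86  4.78  5.81]
 [-5.17 -1.23  4.92  5.31]
 [-6.16 -1.82  4.13  6.42]
 [-5.1  -1.26  3.72  5.25]] [ 0.55234726  0.02708937 -0.01515288] 0.5424233910037715
```

>>> jog_arm([
  {"delta_pos":[-0.003,0,-0.004],"yaw":0,"fingers":0},
  {"delta_pos":[-0.008,0,-0.007],"yaw":0,"fingers":0},
  {"delta_pos":[-0.008,0,-0.007],"yaw":0,"fingers":0},
  {"delta_pos":[-0.008,0,-0.007],"yaw":0,"fingers":0},
])

```text
clock: 20.75
eef_pos: [0.553, 0.0273, -0.0144]
tool_rot: [-0.121, 0.993, -0.0, -0.003]
ft_force: [-5.9, -1.9, -1.2]
grip_width: 0.0004
grasp_force: 3.1
```

```bash
cat > f.py <<'E'
from h import *
u=np.array([np.cos(.245),np.sin(.245)]); F=[]
for i in range(4):
    c=bot.camera("scene"); o=bot.get_obs(); F.append([*o["ft_force"],-(o["ft_force"][:2]@u)])
print(np.mean(F,0).round(2),o["eef_pos"],o["eef_pos"][:2]@u,o["ft_torque"])
W=world(c); h=cv2.cvtColor(c["image"],cv2.COLOR_RGB2HSV); s=W[...,:2]@u; t=W[...,:2]@[-u[1],u[0]]
b=(cv2.inRange(h,(100,110,25),(128,255,255))>0)&(abs(t+.107)<.1)
for a,e in((.44,.565),(.565,.585),(.585,.61),(.61,.63),(.63,.65)):
    m=b&(s>a)&(s<e); print(a,m.sum(),np.nanpercentile(W[m][:,2],[10,50,90]).round(4) if m.any() else "")
E
python3 f.py; python3 rk.py|tail -6
```

```text
[-5.66 -2.85 -0.71  6.19] [ 0.5529856   0.02730251 -0.01441644] 0.5430943680221846 [-0.41907688  1.19273497 -0.04219104]
0.44 54 [0.0251 0.0343 0.1072]
0.565 19 [0.023  0.0268 0.0305]
0.585 172 [0.009  0.0236 0.0314]
0.61 120 [0.0279 0.0301 0.0319]
0.63 9 [0.0284 0.03   0.0318]
tcp s 0.5430802127870308 lat -0.10766685936953083 z -0.014418607926076667 F 7.91915883616707 [-7.58014173 -2.33092424 -0.0507614 ]
rack far 1.7442226454608467 near 1.4846353101822685 lat -0.5587265394857919 -0.24914615538843063
```

>>> jog_arm([
  {"delta_pos":[-0.006,0,-0.001],"yaw":0,"fingers":0},
  {"delta_pos":[-0.012,0,-0.002],"yaw":0,"fingers":0},
  {"delta_pos":[-0.012,0,-0.002],"yaw":0,"fingers":0},
  {"delta_pos":[-0.012,0,-0.002],"yaw":0,"fingers":0},
])

```text
clock: 21.4
eef_pos: [0.5548, 0.0278, -0.0144]
tool_rot: [-0.12, 0.993, -0.0, -0.005]
ft_force: [-7.9, -2.8, -0.8]
grip_width: 0.0
grasp_force: 4.3
```

```bash
python3 f.py
```

```text
[-7.88 -3.   -0.71  8.37] [ 0.55479672  0.02775734 -0.01438889] 0.5449617243067791 [-0.59887764  1.61211923  0.04351004]
0.44 52 [0.0259 0.035  0.1075]
0.565 18 [0.0211 0.0269 0.0302]
0.585 137 [0.0113 0.0229 0.0311]
0.61 141 [0.0249 0.0298 0.0322]
0.63 6 [0.0285 0.0292 0.0312]
```

>>> jog_arm([
  {"delta_pos":[-0.005,0,0],"yaw":0,"fingers":0},
  {"delta_pos":[-0.01,0,-0.001],"yaw":0,"fingers":0},
  {"delta_pos":[-0.01,0,-0.001],"yaw":0,"fingers":0},
  {"delta_pos":[-0.01,0,-0.001],"yaw":0,"fingers":0},
  {"delta_pos":[-0.01,0,-0.001],"yaw":0,"fingers":0},
  {"delta_pos":[-0.01,0,-0.001],"yaw":0,"fingers":0},
])

```text
clock: 22.2
eef_pos: [0.5564, 0.0282, -0.0145]
tool_rot: [-0.12, 0.993, -0.001, -0.006]
ft_force: [-10.3, -4.0, 0.7]
grip_width: -0.0004
grasp_force: 5.3
```

```bash
python3 f.py; python3 - <<'E'
from h import *
c=bot.camera("scene"); print(cap(c,(.497,-.278),"green"))
d=np.abs(c["image"].astype(int)-np.load("scene0.npz")["image"].astype(int)).sum(2)>90
k,l,s,ce=cv2.connectedComponentsWithStats(cv2.morphologyEx(d.astype(np.uint8),cv2.MORPH_OPEN,np.ones((2,2),np.uint8)))
print([s[i].tolist() for i in range(1,k) if s[i,4]>8])
E
```

```text
[-9.94 -4.25 -0.32 10.68] [ 0.55643253  0.02818508 -0.01448903] 0.5466524378243294 [-0.76405663  1.97621522 -0.0046587 ]
0.44 48 [0.0252 0.0336 0.1037]
0.565 18 [0.0232 0.0279 0.0297]
0.585 71 [0.0132 0.0259 0.0308]
0.61 210 [0.0109 0.029  0.032 ]
0.63 5 [0.0274 0.0287 0.0312]
(array([ 0.50023442, -0.28203797]), 16)
[[382, 0, 50, 57, 2364], [435, 0, 60, 167, 1915], [453, 0, 49, 143, 1375], [498, 0, 69, 205, 536], [591, 0, 49, 17, 652], [476, 21, 22, 14, 95], [584, 26, 35, 30, 814], [333, 29, 43, 33, 136], [572, 55, 9, 12, 52], [434, 61, 7, 5, 22], [598, 61, 12, 13, 106], [310, 71, 13, 9, 52], [551, 70, 51, 87, 1968], [366, 75, 23, 14, 58], [295, 87, 24, 28, 416], [280, 93, 77, 158, 4864], [470, 159, 3, 5, 10], [419, 160, 51, 50, 1208], [377, 170, 8, 18, 105], [480, 194, 11, 28, 84], [510, 199, 78, 80, 2899], [438, 211, 19, 38, 307], [474, 227, 4, 7, 16], [492, 231, 6, 13, 32], [479, 232, 6, 7, 20], [469, 238, 3, 6, 14], [476, 239, 3, 4, 9], [490, 239, 3, 4, 10], [496, 245, 4, 5, 12], [319, 247, 5, 5, 15], [448, 247, 16, 22, 140], [275, 249, 52, 64, 1677], [463, 259, 5, 10, 22], [492, 260, 6, 5, 19], [520, 267, 34, 73, 800], [596, 271, 4, 18, 41], [453, 274, 7, 13, 61], [241, 278, 10, 19, 157], [507, 279, 5, 8, 26], [539, 279, 18, 40, 365], [462, 287, 27, 40, 610], [489, 291, 16, 9, 82], [496, 301, 32, 25, 301], [563, 302, 11, 12, 89], [577, 310, 4, 6, 19], [488, 314, 42, 33, 785], [560, 317, 10, 6, 34], [478, 327, 10, 11, 33], [429, 339, 44, 57, 1553], [532, 351, 15, 30, 282], [536, 387, 11, 13, 87]]
```

```bash
python3 -c "
from workcell import bot
print(bot.job_done())"
```

```text
the job is handed in; nothing more can be done
None
```

The job is handed in at about 22 s: both spares are seated in pockets 1 and 4, and the rack is under the keeper lip, held against the red strip at about 10.5 N with the hand still on the handle bar.

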